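Put paper rolls away on their matching rests

TASK

Put the four small paper rolls away: lay each one on the grey metal roll rest made for its length, so that it lies on both rods between the two end stops, released and lying still. The four rolls and four rests differ only in length, and the shortest roll goes on the shortest rest, and so on up. Leave the big standing till roll and the gold-lidded clip tin where they are.

Things in the scene. Friction and masses are not known exactly. Their poses are not given: they have to be found in the camera images.
- roll_short: shortest small white paper roll, 25 mm long, 40 mm in diameter, with a small dark core hole in each end; lies on its side on the counter and rolls easily. Origin at its centre (20 mm above the counter when lying on it), x axis along the roll's axis; y and z turn as it rolls. Weight about 30 g
- roll_medium: small white paper roll, 45 mm long, 40 mm in diameter, with a small dark core hole in each end; lies on its side on the counter and rolls easily. Origin at its centre (20 mm above the counter when lying on it), x axis along the roll's axis; y and z turn as it rolls. Weight about 54 g
- roll_long: small white paper roll, 65 mm long, 40 mm in diameter, with a small dark core hole in each end; lies on its side on the counter and rolls easily. Origin at its centre (20 mm above the counter when lying on it), x axis along the roll's axis; y and z turn as it rolls. Weight about 78 g
- roll_longest: small white paper roll, 85 mm long, 40 mm in diameter, with a small dark core hole in each end; lies on its side on the counter and rolls easily. Origin at its centre (20 mm above the counter when lying on it), x axis along the roll's axis; y and z turn as it rolls. Weight about 102 g
- rest_short: grey metal roll rest for the 25 mm roll, fixed to the counter: base plate 55 x 50 mm, its top 8 mm above the counter; on it two steel rods 8 mm thick run along x, 22 mm apart, between two low end stops (30 mm wide, tops 26 mm above the counter) that stand 43 mm apart, so the roll has 9 mm to spare at each end. Origin on the counter under its centre, x axis along the rods (either end alike), z up. A roll lying on both rods has its axis 34 mm above the counter
- rest_medium: grey metal roll rest for the 45 mm roll, fixed to the counter: base plate 75 x 50 mm, its top 8 mm above the counter; on it two steel rods 8 mm thick run along x, 22 mm apart, between two low end stops (30 mm wide, tops 26 mm above the counter) that stand 63 mm apart, so the roll has 9 mm to spare at each end. Origin on the counter under its centre, x axis along the rods (either end alike), z up. A roll lying on both rods has its axis 34 mm above the counter
- rest_long: grey metal roll rest for the 65 mm roll, fixed to the counter: base plate 95 x 50 mm, its top 8 mm above the counter; on it two steel rods 8 mm thick run along x, 22 mm apart, between two low end stops (30 mm wide, tops 26 mm above the counter) that stand 83 mm apart, so the roll has 9 mm to spare at each end. Origin on the counter under its centre, x axis along the rods (either end alike), z up. A roll lying on both rods has its axis 34 mm above the counter
- rest_longest: grey metal roll rest for the 85 mm roll, fixed to the counter: base plate 115 x 50 mm, its top 8 mm above the counter; on it two steel rods 8 mm thick run along x, 22 mm apart, between two low end stops (30 mm wide, tops 26 mm above the counter) that stand 103 mm apart, so the roll has 9 mm to spare at each end. Origin on the counter under its centre, x axis along the rods (either end alike), z up. A roll lying on both rods has its axis 34 mm above the counter
- till_roll: bystander: big white paper roll standing on end, 60 mm in diameter, 80 mm high; loose; origin under its centre
- clip_tin: bystander: low round tin with a gold lid, 64 mm in diameter, 28 mm high; loose; origin under its centre. (To the right of the work, not to be touched, a fixed grey paper sorter 0.24 m high takes up the counter beyond x = 0.44 from y = -0.25 to y = -0.55, with a wooden pen rack on it; go round it when coming from the right.)
Mind the look-alikes: they are no part of the job. What is shaped like the roll_short but pink is not meant.

How it is judged:
By the outcome, as a careful person would: the job done as asked, in the order asked, and still so for the second after the job is handed in, with the robot touching nothing.
It also fails if it takes over 96 s, if anything falls off the work surface, if the arm or the gripper's body presses on something with over 40 N, if the wrist force passes 120 N, or if a joint passes its speed limit or range.

ROBOT

A 6-joint arm with a two-finger parallel gripper is mounted at the origin on a cart in front of the work surface, level with it; the furniture and walls round the work are solid. World frame = base frame: x ahead of the robot, y to its left, z up, the work surface at z = 0. Lengths are in mm, angles in rad, forces in N, time in s.
With the tool pointing down it reaches from about 325 to 775 mm from the base axis. Payload 9.3 kg.
Tool frame: the origin (TCP) lies between the finger pads; the fingertips stand 17 mm ahead of it and the grasp point (between the pads) lies 2 mm behind it; z points along the fingers, y is the direction in which the jaws open and shut (so a half turn about z gives the same grasp; the last joint's range is limited). The gripper opens to 85 mm and grips with 20 to 120 N. Pads are 22 mm wide; open, the fingers measure 114 mm over their backs; the gripper's body (76 mm by 85 mm) begins 54 mm behind the grasp point. The pads swing forward as they close: fully open they stand 13 mm farther back than shut.
Start: joints at [-1.438, 0.259, 0.021, 1.334, 0, 1.418], TCP at [155.052, -527.689, 210.979] pointing down, gripper open.
Joint ranges: [-3.04, 3.04], [-0.91, 1.82], [-1.04, 1.36], [-1.92, 1.95], [-1.52, 1.45], [-3.14, 3.14]. Speed limits (rad/s): [2.22, 2.22, 2.79, 3.14, 3.14, 3.14].

INTERFACE

Orientations are given as a unit quaternion [w, x, y, z].
In Python, from workcell import bot, vision gives the robot as it stands. The module is installed in compiled form; this text tells all that it offers.
- The arm moves only by the tool play_rows, never from a script. Its argument "moves" is a list of rows, each a list of 2 entries, a list of its own where there are three numbers: the shift along the tool's x, y, z in cm, then the turn about the tool's z in rad. A call has 1 to 8 rows; each row shifts and turns the pose as measured when the row begins, along the tool's axes as they then stand; what a row does not reach is not made up. A row lasts 1/8 s, in which the tool goes at most 62.5 mm and 10.7 degrees, less where a joint would pass 70% of its speed; a pose out of reach is approached as far as the arm can. A call is refused whole if a number of a shift passes 6.25 or a number of a turn 0.188, either way. A call with a gripper value outside its range is refused whole. "fingers" is the finger opening in cm, from 0 to 8.54, set as the call begins (left out, the last holds). The fingers move at their own pace and stop on an object; "force" is the grip in N (left out, the last holds). Time passes only in rows, so rows that do not move let the fingers close. It gives the time, the measured TCP pose, the force and the opening at its end, in the units of the state.
- bot.read_state(): the state, without advancing time (a new reading comes with each control period).
- vision.grab_frame(name): name is "side" or "top" or "wrist"; returns a dict with "pixels" (420x560x3 uint8, red, green, blue), "vfov" (degrees; the focal length in pixels is half the picture's height over the tangent of half this angle, whatever the lens; pixels are square), "cx", "cy" (the principal point, pixels), "xyz" and "rotation" of the camera in the world. Camera axes: x right, y up, looking along -z (the intrinsics and any distortion apply to the point x, -y, -z); pixel columns grow to the right and rows downward; lengths in mm; the calibration is good to about 2 mm. A picture is of the moment at which its call begins. There is no depth.
- bot.hand_in(): hands the job in, once; it reports no verdict.
The state is a dict: "time": time; "joints": joint angles; "qvel": joint speeds; "tau": joint torques, N m; "tcp_pos": TCP position; "ee_rot": TCP orientation; "contact_force": force on the tool from outside, world axes, zero at the start; "torque": the same for the moment, N m; "opening": finger opening in mm.
Only numpy, scipy, OpenCV 4.12 (cv2) and the standard library are available. Lean on these libraries where they do the work, as an engineer would, in place of code of your own. Each camera call takes 0.05 s, during which the arm holds its last target.

## Working session

There is one attempt and no reset: what is moved stays moved. The work goes in short steps, Python scripts to look and compute and a tool call to move; the robot and the scene stay as the last step left them, time stands still between calls to the robot, and variables do not carry over. Pictures are saved under pics/ and viewed, and the job is handed in when it is done.

Besides the shell and the picture viewer there is one more tool, called after "Request:" in YAML: its name, and indented under it one key for each argument. play_rows: Moves the arm, as the interface text tells. Its arguments: {"type":"object","properties":{"moves":{"type":"array","items":{"type":"array"}},"fingers":{"type":"number"},"force":{"type":"number"}},"required":["moves"]}

```bash
mkdir -p pics; cat > h.py <<'E'
import numpy as np, cv2
from workcell import bot, vision
def grab(n,save=None):
    f=vision.grab_frame(n)
    if save: cv2.imwrite('pics/'+save,cv2.cvtColor(f['pixels'],cv2.COLOR_RGB2BGR))
    return f
def meta(f): return {k:(np.array(v).round(4).tolist() if k!='pixels' else 0) for k,v in f.items()}
E
python3 - <<'E'
from h import *
print(bot.read_state())
for n in ['side','top','wrist']:
    f=grab(n,n+'0.png'); print(n,meta(f))
E
```

```text
{'time': 0.0, 'joints': array([-1.43759802e+00,  2.59193054e-01,  2.07436119e-02,  1.33372019e+00,
        2.02963737e-05,  1.41817046e+00]), 'qvel': array([0.00088537, 0.00045048, 0.00116662, 0.00050549, 0.00117647,
       0.00134729]), 'tau': array([-1.28200096e-03, -5.55647957e+01,  3.44524419e+01,  1.35714773e-02,
       -2.06720201e-04, -1.47728464e-06]), 'tcp_pos': array([ 155.01619851, -527.36578563,  210.3585894 ]), 'ee_rot': array([-6.86522874e-04,  9.89805204e-01,  1.42426073e-01,  1.68176043e-05]), 'contact_force': array([ 0.37783965, -0.04479401,  0.1502199 ]), 'torque': array([ 0.02335897, -0.01569402,  0.01017489]), 'opening': 85.33980089655394}
side {'pixels': 0, 'vfov': 46.0173, 'cx': 280.0446, 'cy': 206.7971, 'xyz': [312.4951, -728.9348, 733.9335], 'rotation': [0.8918, 0.4164, -0.0722, -0.1613]}
top {'pixels': 0, 'vfov': 44.3764, 'cx': 280.9489, 'cy': 207.0574, 'xyz': [348.7463, 45.2603, 1101.0093], 'rotation': [0.7135, 0.0601, -0.0786, -0.6936]}
wrist {'pixels': 0, 'vfov': 64.9939, 'cx': 278.1475, 'cy': 211.7938, 'xyz': [223.3685, -507.7718, 373.3401], 'rotation': [0.793, -0.1121, 0.0845, -0.5929]}
```

View pics/side0.png

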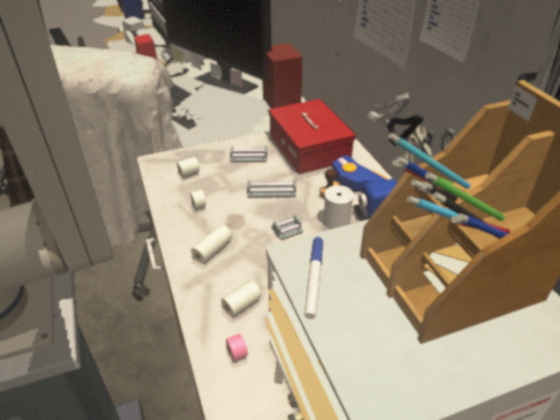

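View pics/top0.png

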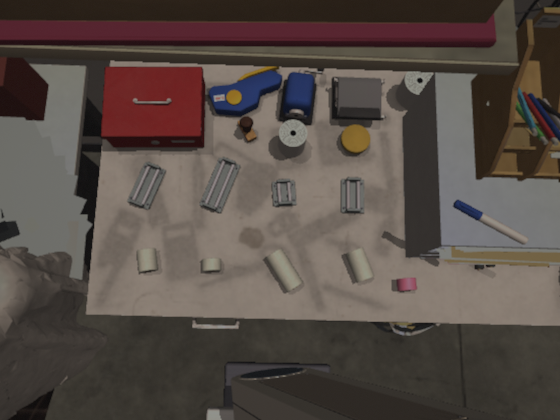

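View pics/wrist0.png

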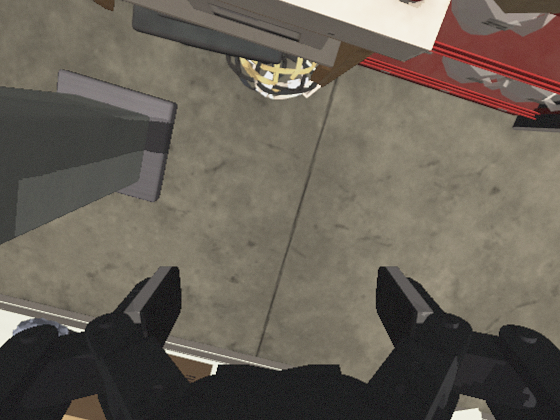

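```bash
cat >> h.py <<'E'
from scipy.spatial.transform import Rotation as R
def ray(f,uv):
    q=f['rotation']; M=np.array(q) if np.ndim(q)==2 else R.from_quat([q[1],q[2],q[3],q[0]]).as_matrix()
    F=210/np.tan(np.radians(f['vfov'])/2)
    d=np.array([(uv[0]-f['cx'])/F,-(uv[1]-f['cy'])/F,-1.]); return np.array(f['xyz']),M@d
def onz(f,uv,z):
    o,d=ray(f,uv); return o+d*(z-o[2])/d[2]
def proj(f,p):
    q=f['rotation']; M=R.from_quat([q[1],q[2],q[3],q[0]]).as_matrix()
    F=210/np.tan(np.radians(f['vfov'])/2)
    c=M.T@(np.array(p)-np.array(f['xyz'])); return np.array([f['cx']+F*c[0]/-c[2], f['cy']-F*c[1]/-c[2]])
def crop(f,x0,y0,w,h,s,name):
    c=f['pixels'][y0:y0+h,x0:x0+w][:,:,::-1]; cv2.imwrite('pics/'+name,cv2.resize(c,None,fx=s,fy=s,interpolation=cv2.INTER_CUBIC))
E
python3 - <<'E'
from h import *
import pickle
f=grab('top'); pickle.dump(dict(f),open('top.pkl','wb'))
g=grab('side'); pickle.dump(dict(g),open('side.pkl','wb'))
crop(f,120,140,160,150,5,'tA.png');crop(f,260,140,160,150,5,'tB.png')
crop(g,170,130,150,110,5,'sA.png');crop(g,180,210,150,110,5,'sB.png')
E
```

```text
(no output)
```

View pics/tA.png

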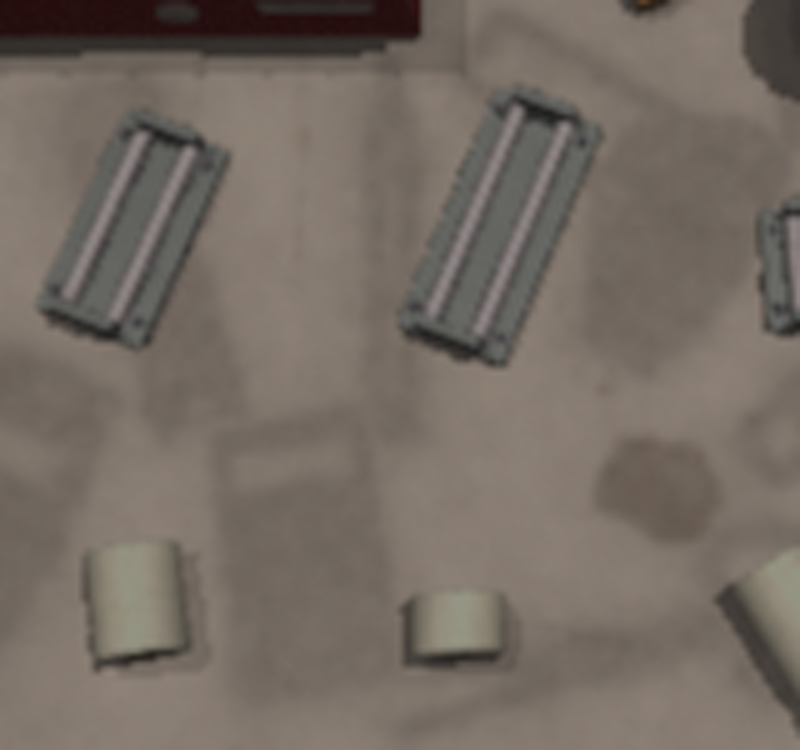

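View pics/tB.png

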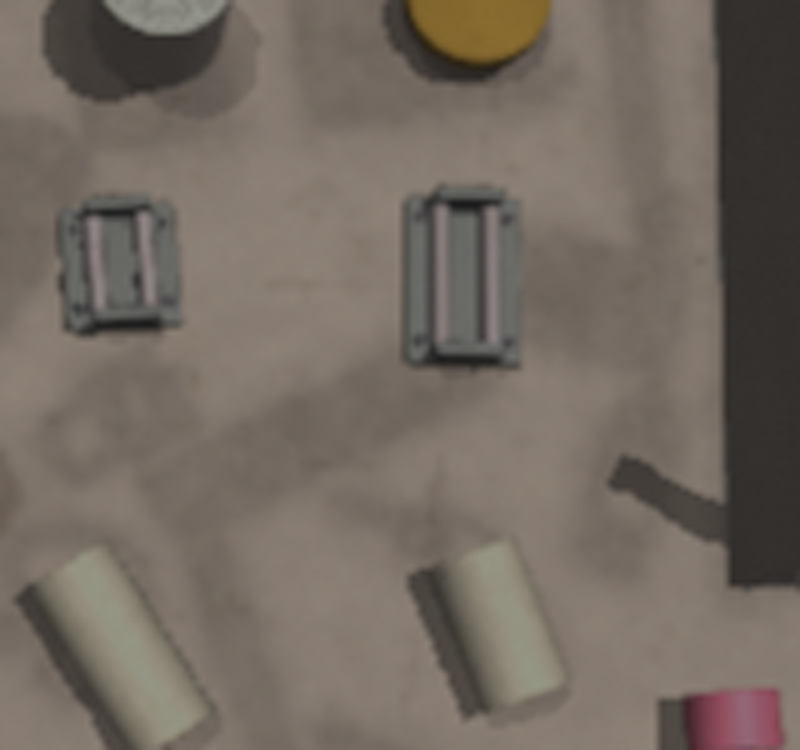

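View pics/sA.png

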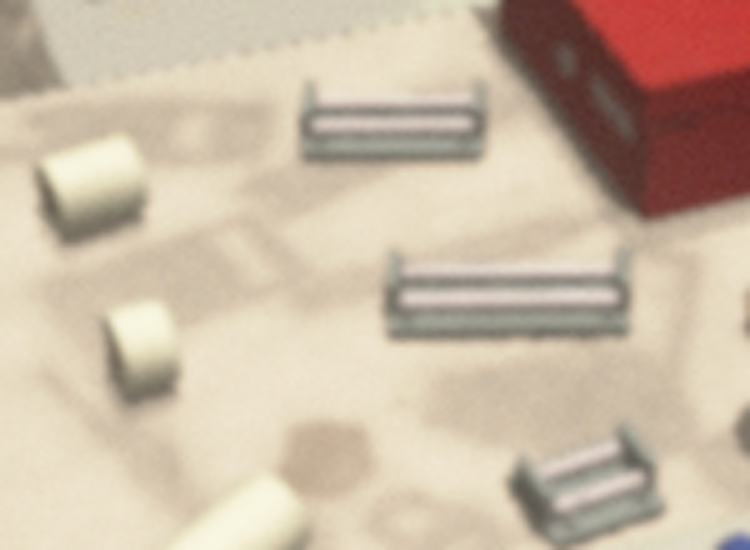

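View pics/sB.png

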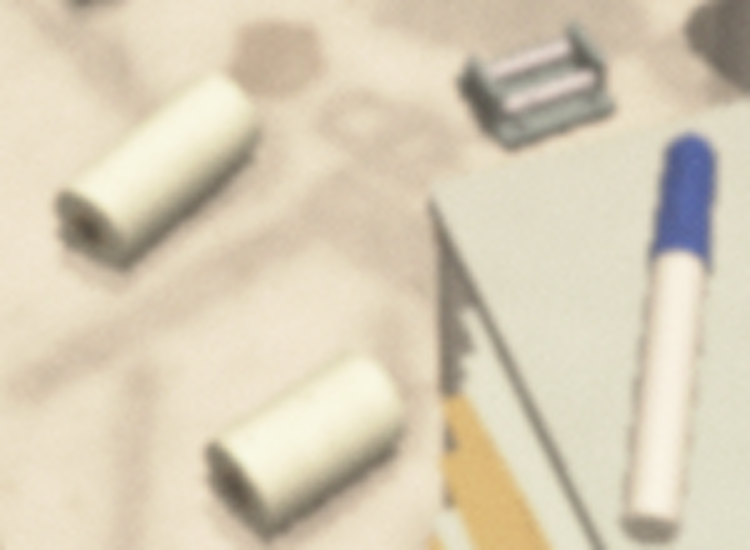

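```bash
python3 - <<'E'
from h import *
import pickle
f=pickle.load(open('top.pkl','rb'))
A=np.array([120,140]);B=np.array([260,140])
rests={'A1':(A,[(140,135),(70,290),(192,150),(118,315)]),'A2':(A,[(518,110),(432,312),(565,125),(482,332)]),
'B1':(B,[(93,215),(98,308),(145,212),(150,303)]),'B2':(B,[(440,208),(443,345),(491,208),(492,342)])}
for k,(o,p) in rests.items():
    P=[onz(f,np.array(q)/5+o,16) for q in p]; P=np.array(P)
    v=(P[0]-P[1]+P[2]-P[3])/2
    print(k,P.mean(0).round(1),np.linalg.norm(v).round(1),np.arctan2(v[1],v[0]).round(3), 'sep',np.linalg.norm((P[0]+P[1]-P[2]-P[3])/2).round(1))
rolls={'A1':(A,[(88,548),(178,540),(188,655),(95,663)]),'A2':(A,[(412,592),(500,590),(506,655),(408,660)]),
'B1':(B,[(35,590),(95,545),(215,715),(150,755)]),'B2':(B,[(440,560),(510,540),(567,688),(490,710)])}
for k,(o,p) in rolls.items():
    P=np.array([onz(f,np.array(q)/5+o,22) for q in p])
    v=(P[0]-P[3]+P[1]-P[2])/2
    print(k,P.mean(0).round(1),np.linalg.norm(v).round(1),np.arctan2(v[1],v[0]).round(3),'w',np.linalg.norm((P[0]+P[3]-P[1]-P[2])/2).round(1))
E
```

```text
A1 [605.9 311.   16. ] 76.0 -0.34 sep 23.5
A2 [612.4 152.7  16. ] 97.4 -0.335 sep 22.4
B1 [599.   13.1  16. ] 40.8 0.077 sep 22.6
B2 [ 596.6 -136.7   16. ] 60.2 0.012 sep 21.8
A1 [442.7 294.3  22. ] 48.1 0.148 w 37.8
A2 [436.9 161.5  22. ] 27.6 0.067 w 38.6
B1 [430.1   8.4  22. ] 85.0 0.639 w 31.6
B2 [ 445.6 -150.2   22. ] 65.7 0.346 w 32.5
```

```bash
cat >> h.py <<'E'
rolls={'medium':(442.7,294.3,.148,45),'short':(436.9,161.5,.067,25),'longest':(430.1,8.4,.639,85),'long':(445.6,-150.2,.346,65)}
rests={'long':(605.9,311,-.34),'longest':(612.4,152.7,-.335),'short':(599,13.1,.077),'medium':(596.6,-136.7,.012)}
def cyl(x,y,th,L,z=20,r=20):
    a=np.array([np.cos(th),np.sin(th),0]);b=np.array([-np.sin(th),np.cos(th),0]);t=np.linspace(0,2*np.pi,40)
    return np.array([np.array([x,y,z])+s*a*L/2+r*(np.cos(u)*b+np.sin(u)*np.array([0,0,1])) for s in (1,-1) for u in t])
def overlay(f,objs,x0,y0,w,h,s,name):
    im=cv2.resize(f['pixels'][y0:y0+h,x0:x0+w][:,:,::-1],None,fx=s,fy=s,interpolation=cv2.INTER_CUBIC)
    for P in objs:
        q=np.array([proj(f,p) for p in P]); q=((q+.5-[x0,y0])*s-.5).astype(np.float32)
        cv2.polylines(im,[cv2.convexHull(q).round().astype(int)],True,(0,0,255),1)
    cv2.imwrite('pics/'+name,im)
def box(x,y,th,lx,ly,z0,z1):
    c,s=np.cos(th),np.sin(th)
    return np.array([[x+c*a*lx/2-s*b*ly/2,y+s*a*lx/2+c*b*ly/2,z] for a in(1,-1) for b in(1,-1) for z in(z0,z1)])
E
cat > ov.py <<'E'
from h import *
import pickle
f=pickle.load(open('top.pkl','rb'));g=pickle.load(open('side.pkl','rb'))
BL={'short':55,'medium':75,'long':95,'longest':115}
O=[cyl(*v) for v in rolls.values()]+[box(*v,BL[k],50,0,8) for k,v in rests.items()]
import sys
n=sys.argv[1]
overlay(f,O,130,150,130,140,5,n+'1.png');overlay(f,O,255,150,130,150,5,n+'2.png');overlay(g,O,170,130,150,190,4,n+'3.png')
E
python3 ov.py o
```

```text
(no output)
```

View pics/o1.png

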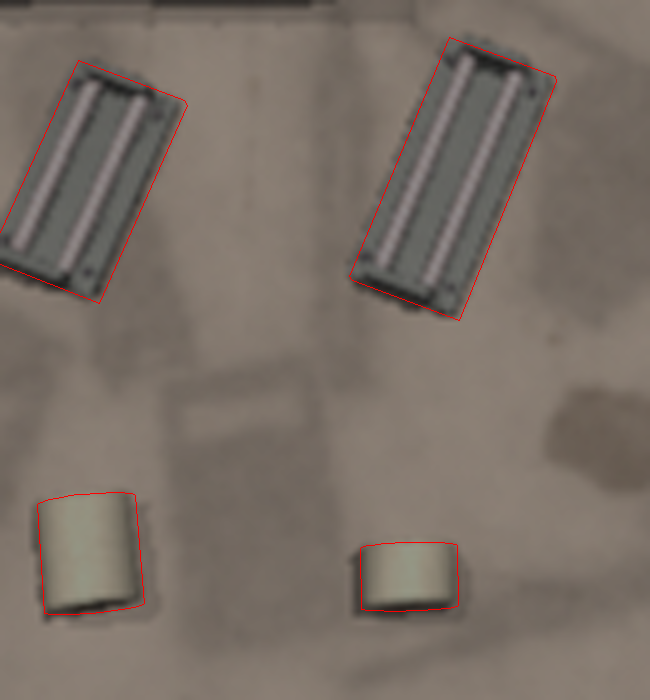

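View pics/o2.png

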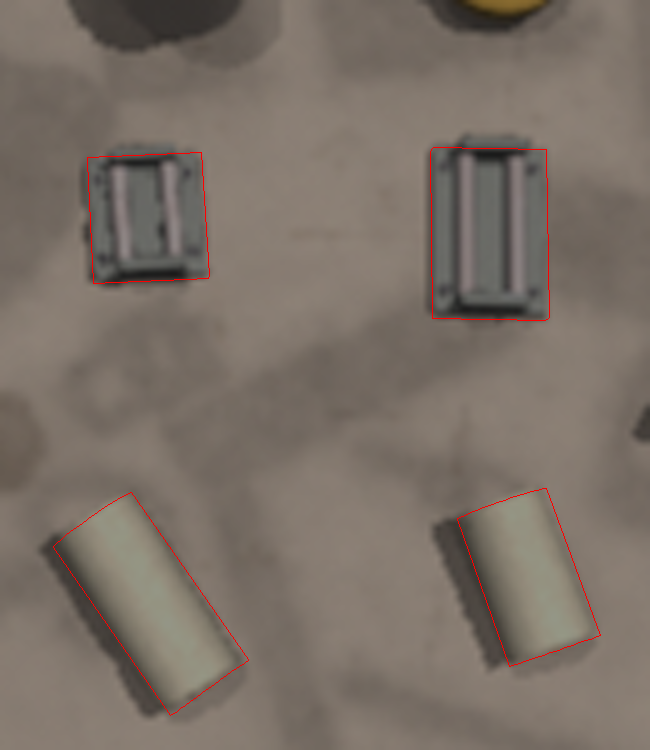

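View pics/o3.png

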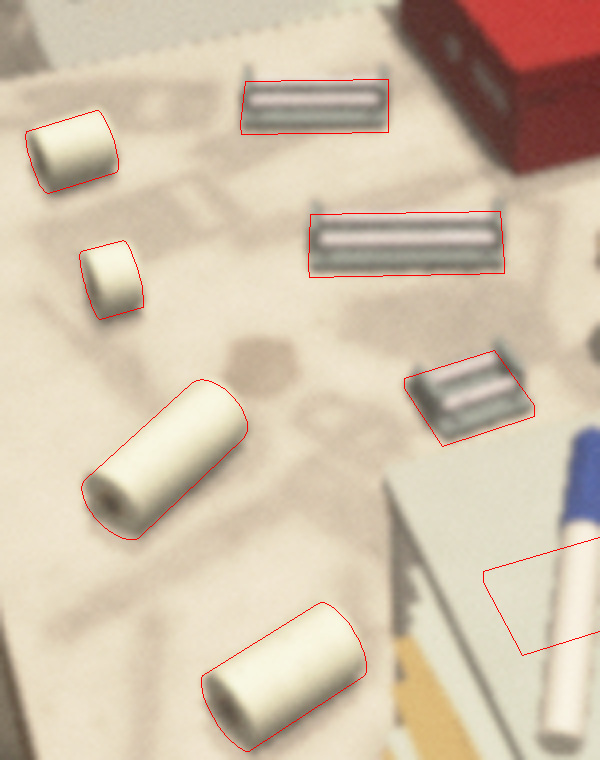

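```bash
cat >> h.py <<'E'
def th_of(q): 
    M=R.from_quat([q[1],q[2],q[3],q[0]]).as_matrix(); return np.arctan2(M[1,0],M[0,0])
def plan(wps,p=None,th=None,step=50):
    """wps: (x,y,z,theta) list"""
    s=bot.read_state(); p=s['tcp_pos'].copy() if p is None else np.array(p,float)
    th=th_of(s['ee_rot']) if th is None else th
    print('t',round(s['time'],2),'at',p.round(1),round(th,3),'F',s['contact_force'].round(1),'open',round(s['opening'],1),'j',s['joints'].round(2))
    rows=[]
    for w in wps:
        d=np.array(w[:3])-p
        dth=(w[3]-th+np.pi)%(2*np.pi)-np.pi
        if len(w)>4: dth=w[4]
        n=int(np.ceil(max(np.linalg.norm(d)/step,abs(dth)/.18,1)))
        for i in range(n):
            x=np.array([np.cos(th),np.sin(th),0]);y=np.array([np.sin(th),-np.cos(th),0])
            e=d/n; rows.append([[round(e@x/10,2),round(e@y/10,2),round(-e[2]/10,2)],round(-dth/n,3)]); th+=dth/n
        p=np.array(w[:3])
    for i in range(0,len(rows),8): print(str(rows[i:i+8]).replace(' ',''))
    return rows
def pk(n,z): r=rolls[n]; return (r[0],r[1],z,r[2]+np.pi)
def pl(n,z): r=rests[n]; return (r[0],r[1],z,r[2]+np.pi)
E
python3 -c "
from h import *
plan([(250,-260,210,0.286+1.3),(400,-170,150,0.346+np.pi),pk('long',90)])"
```

```text
t 0.25 at [ 155.  -527.6  210.7] 0.286 F [-0.   0.1 -0.5] open 85.6 j [-1.44  0.26  0.02  1.33 -0.    1.42]
[[[np.float64(2.08),np.float64(-2.87),np.float64(0.01)],np.float64(-0.163)],[[np.float64(2.52),np.float64(-2.5),np.float64(0.01)],np.float64(-0.163)],[[np.float64(2.89),np.float64(-2.06),np.float64(0.01)],np.float64(-0.163)],[[np.float64(3.19),np.float64(-1.56),np.float64(0.01)],np.float64(-0.163)],[[np.float64(3.4),np.float64(-1.03),np.float64(0.01)],np.float64(-0.163)],[[np.float64(3.52),np.float64(-0.46),np.float64(0.01)],np.float64(-0.163)],[[np.float64(3.55),np.float64(0.11),np.float64(0.01)],np.float64(-0.163)],[[np.float64(3.48),np.float64(0.68),np.float64(0.01)],np.float64(-0.163)]]
[[[np.float64(0.8),np.float64(1.38),np.float64(0.55)],np.float64(-0.173)],[[np.float64(0.55),np.float64(1.49),np.float64(0.55)],np.float64(-0.173)],[[np.float64(0.28),np.float64(1.56),np.float64(0.55)],np.float64(-0.173)],[[np.float64(0.01),np.float64(1.59),np.float64(0.55)],np.float64(-0.173)],[[np.float64(-0.26),np.float64(1.57),np.float64(0.55)],np.float64(-0.173)],[[np.float64(-0.53),np.float64(1.5),np.float64(0.55)],np.float64(-0.173)],[[np.float64(-0.78),np.float64(1.39),np.float64(0.55)],np.float64(-0.173)],[[np.float64(-1.01),np.float64(1.23),np.float64(0.55)],np.float64(-0.173)]]
[[[np.float64(-1.2),np.float64(1.04),np.float64(0.55)],np.float64(-0.173)],[[np.float64(-1.36),np.float64(0.82),np.float64(0.55)],np.float64(-0.173)],[[np.float64(-1.48),np.float64(0.57),np.float64(0.55)],np.float64(-0.173)],[[np.float64(-2.48),np.float64(0.16),np.float64(3.0)],np.float64(-0.0)],[[np.float64(-2.48),np.float64(0.16),np.float64(3.0)],np.float64(-0.0)]]
```

Request:
play_rows:
  moves:
    - [[2.1,-2.9,0],-0.163]
    - [[2.5,-2.5,0],-0.163]
    - [[2.9,-2.1,0],-0.163]
    - [[3.2,-1.6,0],-0.163]
    - [[3.4,-1.0,0],-0.163]
    - [[3.5,-0.5,0],-0.163]
    - [[3.5,0.1,0],-0.163]
    - [[3.5,0.7,0],-0.163]
  fingers: 8

```text
time: 1.25
tcp_pos: [245.8, -251.1, 209.6]
ee_rot: [-0.001, 0.687, 0.727, 0.001]
contact_force: [1.0, -0.2, -0.4]
opening: 80.0
```

```bash
sed -i 's/round(e@x\/10,2),round(e@y\/10,2),round(-e\[2\]\/10,2)/float(round(e@x\/10,2)),float(round(e@y\/10,2)),float(round(-e[2]\/10,2))/; s/round(-dth\/n,3)/float(round(-dth\/n,3))/' h.py
python3 -c "
from h import *
plan([(400,-170,150,0.346+np.pi),pk('long',90)])"
```

```text
t 1.25 at [ 245.8 -251.1  209.6] 1.628 F [ 1.  -0.2 -0.4] open 80.0 j [-1.04 -0.08 -0.37  1.29  0.    0.48]
[[[0.66,1.44,0.54],-0.169],[[0.4,1.53,0.54],-0.169],[[0.14,1.58,0.54],-0.169],[[-0.13,1.58,0.54],-0.169],[[-0.39,1.54,0.54],-0.169],[[-0.64,1.45,0.54],-0.169],[[-0.88,1.32,0.54],-0.169],[[-1.09,1.15,0.54],-0.169]]
[[[-1.27,0.95,0.54],-0.169],[[-1.41,0.73,0.54],-0.169],[[-1.51,0.48,0.54],-0.169],[[-2.48,0.16,3.0],-0.0],[[-2.48,0.16,3.0],-0.0]]
```

Request:
play_rows:
  moves:
    - [[0.7,1.4,0.5],-0.17]
    - [[0.4,1.5,0.5],-0.17]
    - [[0.1,1.6,0.5],-0.17]
    - [[-0.1,1.6,0.5],-0.17]
    - [[-0.4,1.5,0.5],-0.17]
    - [[-0.6,1.5,0.5],-0.17]
    - [[-0.9,1.3,0.5],-0.17]
    - [[-1.1,1.2,0.5],-0.17]

```text
time: 2.25
tcp_pos: [359.3, -183.9, 169.6]
ee_rot: [0.001, 0.053, 0.999, -0.0]
contact_force: [-0.2, 0.2, 0.1]
opening: 79.7
```

Request:
play_rows:
  moves:
    - [[-1.3,1.0,0.5],-0.17]
    - [[-1.4,0.7,0.5],-0.17]
    - [[-1.5,0.5,0.5],-0.15]
    - [[-2.4,0.2,2.5],0]

```text
time: 2.75
tcp_pos: [423.9, -146.7, 129.9]
ee_rot: [0.002, -0.2, 0.98, -0.001]
contact_force: [-0.3, -0.5, -0.6]
opening: 79.8
```

```bash
python3 -c "
from h import *
plan([pk('long',80),pk('long',22)],step=20)
f=grab('wrist','w1.png')
"
```

```text
t 2.75 at [ 423.9 -146.7  129.9] -2.738 F [-0.3 -0.5 -0.6] open 79.8 j [-0.52  0.13 -0.36  1.08  0.   -0.92]
[[[-0.62,-0.39,1.66],0.019],[[-0.63,-0.38,1.66],0.019],[[-0.63,-0.37,1.66],0.019],[[0.0,0.0,1.93],-0.0],[[0.0,0.0,1.93],-0.0],[[0.0,0.0,1.93],-0.0]]
```

View pics/w1.png

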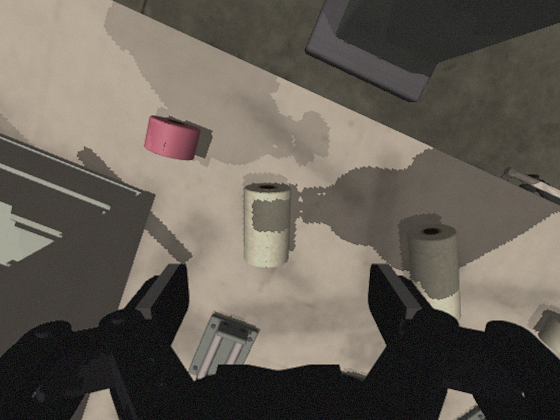

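Request:
play_rows:
  moves:
    - [[-0.6,-0.4,1.6],0.02]
    - [[-0.6,-0.4,1.6],0.02]
    - [[-0.6,-0.4,1.6],0.02]
    - [[0,0,2.0],0]
    - [[0,0,1.0],0]
    - [[0,0,0],0]

```text
time: 3.55
tcp_pos: [445.8, -149.0, 45.8]
ee_rot: [-0.0, -0.17, 0.985, 0.001]
contact_force: [-0.4, 0.1, 0.7]
opening: 80.0
```

```bash
python3 -c "
from h import *
plan([pk('long',22)],step=15)
"
```

```text
t 3.55 at [ 445.8 -149.    45.8] -2.8 F [-0.4  0.1  0.7] open 80.0 j [-0.5   0.24 -0.46  0.88  0.   -0.84]
[[[0.03,-0.05,1.19],-0.002],[[0.03,-0.05,1.19],-0.002]]
```

Request:
play_rows:
  moves:
    - [[0,-0.1,1.2],0]
    - [[0,0,1.2],0]
    - [[0,0,0],0]

```text
time: 3.92
tcp_pos: [446.6, -150.3, 21.3]
ee_rot: [0.001, -0.17, 0.985, 0.0]
contact_force: [0.7, 0.2, -0.3]
opening: 79.7
```

Request:
play_rows:
  moves:
    - [[0,0,0],0]
    - [[0,0,0],0]
    - [[0,0,0],0]
    - [[0,0,0],0]
    - [[0,0,0],0]
  fingers: 3.4
  force: 30

```text
time: 4.55
tcp_pos: [447.1, -150.6, 22.1]
ee_rot: [0.001, -0.17, 0.985, -0.0]
contact_force: [-0.1, -0.3, -0.8]
opening: 33.9
```

```bash
python3 -c "
from h import *
s=bot.read_state(); p=s['tcp_pos']; t=th_of(s['ee_rot'])
plan([(p[0],p[1],130,t),(440,50,130,2.99),pl('long',110)])
"
```

```text
t 4.55 at [ 447.1 -150.6   22.1] -2.8 F [-0.1 -0.3 -0.8] open 33.9 j [-0.5   0.27 -0.49  0.81  0.   -0.85]
[[[0.0,0.0,-3.6],-0.0],[[0.0,0.0,-3.6],-0.0],[[0.0,0.0,-3.6],-0.0],[[-1.21,3.83,-0.0],0.099],[[-0.83,3.93,-0.0],0.099],[[-0.44,3.99,-0.0],0.099],[[-0.04,4.01,-0.0],0.099],[[0.35,4.0,-0.0],0.099]]
[[[-1.78,4.04,0.29],0.027],[[-1.67,4.09,0.29],0.027],[[-1.56,4.13,0.29],0.027],[[-1.45,4.17,0.29],0.027],[[-1.33,4.21,0.29],0.027],[[-1.22,4.25,0.29],0.027],[[-1.11,4.28,0.29],0.027]]
```

```bash
python3 -c "
from h import *
grab('wrist','w2.png')
g=grab('side'); crop(g,170,230,150,110,5,'s2.png')
"
```

```text
(no output)
```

View pics/w2.png

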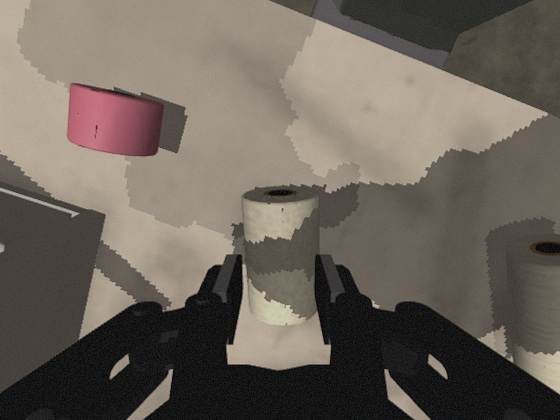

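View pics/s2.png

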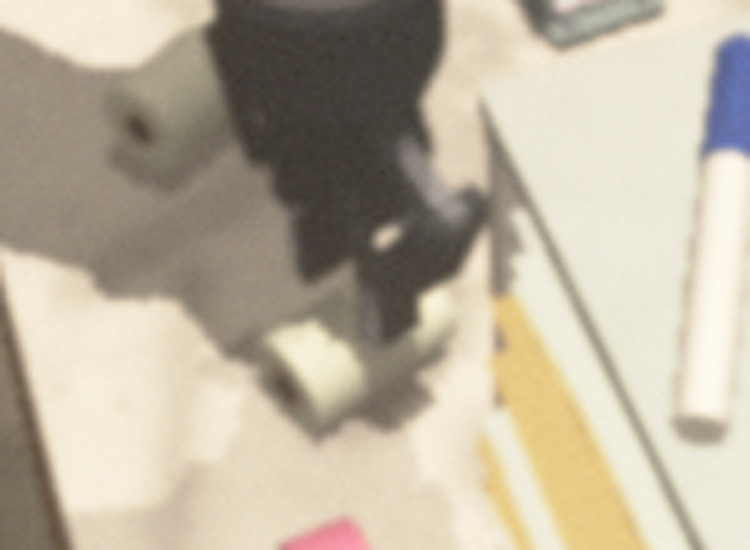

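Request:
play_rows:
  moves:
    - [[0,0,0],0]
    - [[0,0,0],0]
    - [[0,0,0],0]
  fingers: 2

```text
time: 5.03
tcp_pos: [447.0, -150.5, 22.0]
ee_rot: [0.001, -0.17, 0.985, -0.0]
contact_force: [-0.2, 0.3, -0.4]
opening: 19.7
```

```bash
python3 -c "
from h import *
grab('wrist','w3.png')
"
```

```text
(no output)
```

View pics/w3.png

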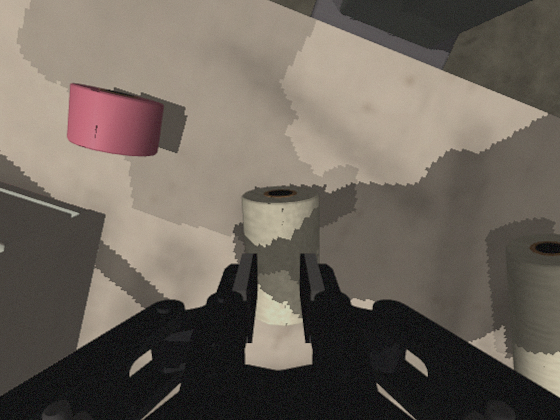

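```bash
python3 -c "
from h import *
s=bot.read_state();print(s['tcp_pos'],s['opening'],s['joints'])
f=grab('wrist','w4.png');print(meta(f))
g=grab('side');crop(g,170,230,150,110,5,'s4.png')
M=R.from_quat(np.roll(s['ee_rot'],-1)).as_matrix();t=s['tcp_pos']
for nm,off in [('tcp',[0,0,0]),('tip+y',[0,10,17]),('tip-y',[0,-10,17])]:
  for h in (0,30,40):
    p=t+M@np.array(off)+[0,0,h]; print(nm,h,proj(f,p).round(1),((proj(g,p)-[170,230])*5).round(0))
overlay(f,[cyl(*rolls['long'])],0,0,560,420,1,'w4o.png')
q=f['rotation'];C=R.from_quat(np.roll(q,-1)).as_matrix()
print('cam in tool',(M.T@(f['xyz']-t)).round(1))
"
```

```text
[ 446.99796209 -150.53025663   22.01170115] 19.88644620893291 [-0.50389734  0.26659636 -0.4920934   0.81046962  0.00129837 -0.84536426]
{'pixels': 0, 'vfov': 64.9939, 'cx': 278.1475, 'cy': 211.7938, 'xyz': [380.579, -174.3523, 184.7863], 'rotation': [0.5705, -0.0819, -0.1157, 0.809]}
tcp 0 [278.6 253.1] [357. 338.]
tcp 30 [278.7 280. ] [352. 284.]
tcp 40 [278.7 291.5] [350. 266.]
tip+y 0 [295.7 241.5] [343. 352.]
tip+y 30 [298.8 263.7] [339. 299.]
tip+y 40 [300.  272.9] [337. 281.]
tip-y 0 [261.4 241.4] [376. 384.]
tip-y 30 [258.5 263.6] [371. 332.]
tip-y 40 [257.2 272.9] [370. 314.]
cam in tool [  70.2   -0.3 -162.9]
```

View pics/w4o.png

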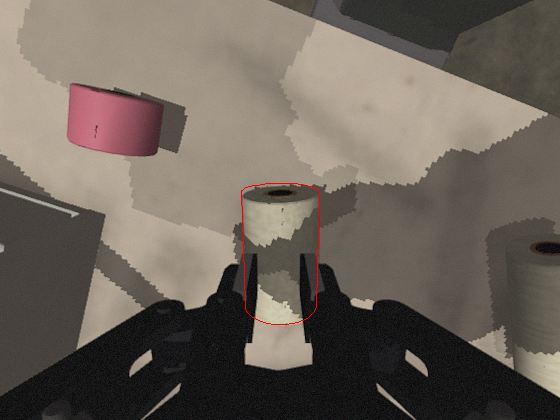

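View pics/s4.png

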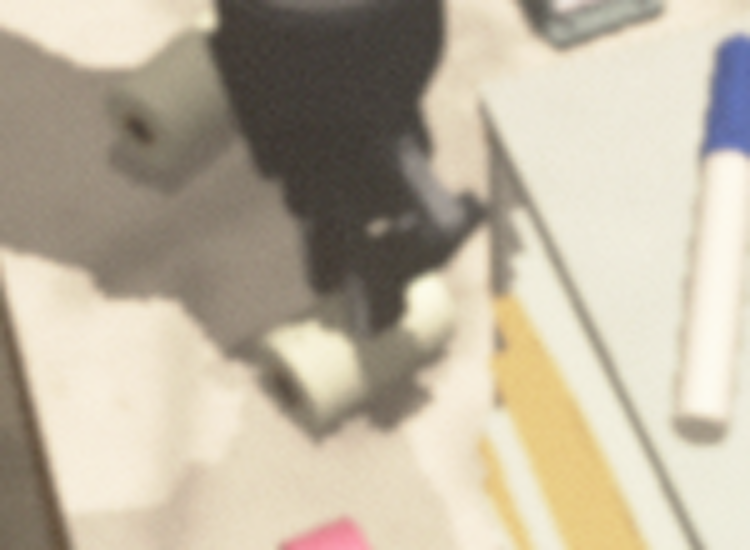

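Request:
play_rows:
  moves:
    - [[0,0,0],0]
    - [[0,0,0],0]
    - [[0,0,0],0]
    - [[0,0,0.5],0]
    - [[0,0,0.5],0]
  fingers: 6

```text
time: 5.8
tcp_pos: [447.2, -150.6, 11.7]
ee_rot: [0.001, -0.17, 0.985, -0.0]
contact_force: [-0.1, 0.2, -0.7]
opening: 59.9
```

```bash
python3 -c "
from h import *
grab('wrist','w5.png')
g=grab('side');crop(g,170,230,150,110,5,'s5.png')
"
```

```text
(no output)
```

View pics/w5.png

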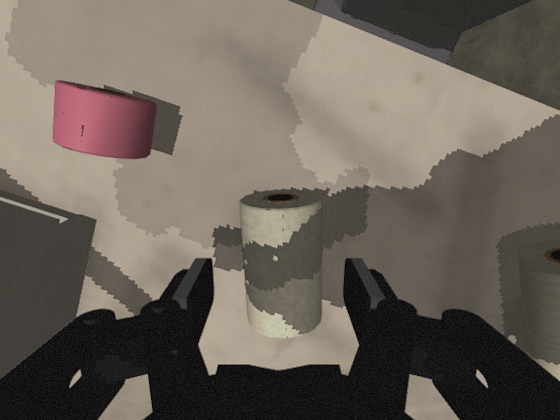

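View pics/s5.png

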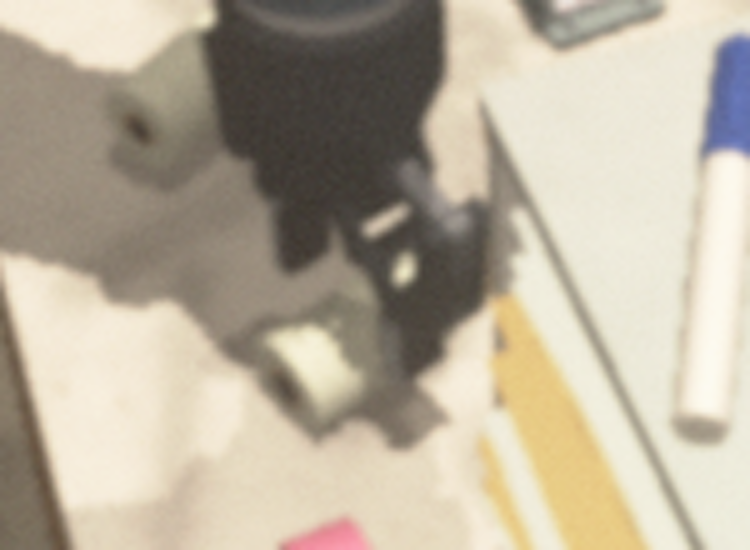

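Request:
play_rows:
  moves:
    - [[0,0,0.5],0]
    - [[0,0,0.5],0]
    - [[0,0,0.5],0]
    - [[0,0,0.4],0]

```text
time: 6.4
tcp_pos: [447.0, -150.5, -8.9]
ee_rot: [0.001, -0.17, 0.985, 0.0]
contact_force: [-0.4, -0.0, -0.8]
opening: 59.9
```

Request:
play_rows:
  moves:
    - [[0,0,0],0]
    - [[0,0,0],0]
    - [[0,0,0],0]
    - [[0,0,0],0]
  fingers: 3.4
  force: 25

```text
time: 6.9
tcp_pos: [446.9, -150.4, -9.0]
ee_rot: [0.001, -0.17, 0.985, 0.0]
contact_force: [0.1, -0.0, -0.5]
opening: 39.1
```

```bash
python3 -c "
from h import *
grab('wrist','w6.png')
g=grab('side');crop(g,170,230,150,110,5,'s6.png')
print(bot.read_state()['opening'])
"
```

```text
39.40340165217089
```

View pics/w6.png

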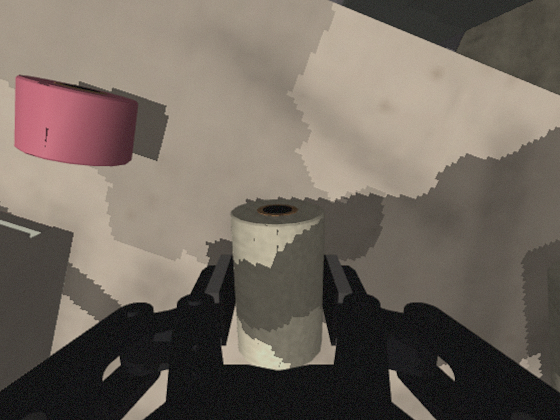

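View pics/s6.png

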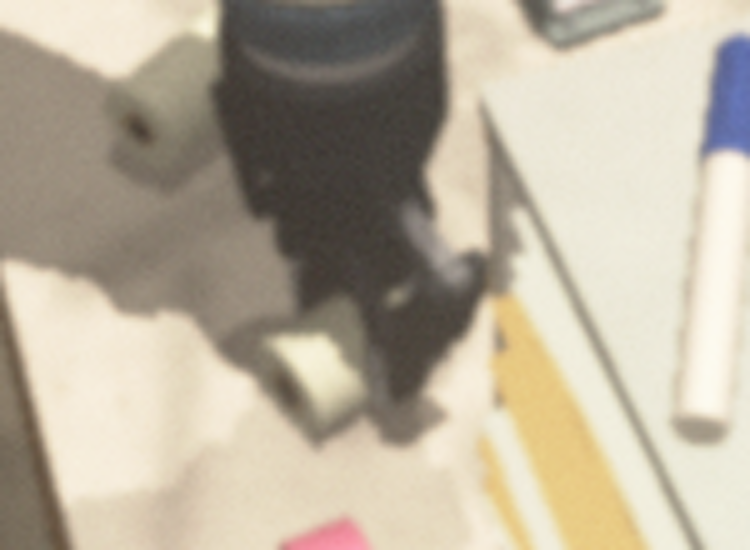

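Request:
play_rows:
  moves:
    - [[0,0,-1],0]
    - [[0,0,-2.5],0]
    - [[0,0,-4],0]
    - [[0,0,-3],0]
  force: 40

```text
time: 7.5
tcp_pos: [445.4, -149.8, 98.8]
ee_rot: [-0.001, -0.17, 0.985, 0.002]
contact_force: [0.1, -0.3, -0.6]
opening: 38.5
```

```bash
python3 -c "
from h import *
grab('wrist','w7.png')
g=grab('side','s7.png')
s=bot.read_state(); p=s['tcp_pos']; t=th_of(s['ee_rot'])
plan([(440,50,100,2.99),pl('long',90)])
"
```

```text
t 7.6 at [ 446.8 -150.5  100.3] -2.8 F [ 1.   0.  -0.5] open 38.5 j [-0.5   0.19 -0.37  1.01  0.   -0.85]
[[[-1.21,3.82,0.01],0.099],[[-0.83,3.93,0.01],0.099],[[-0.44,3.99,0.01],0.099],[[-0.05,4.01,0.01],0.099],[[0.35,4.0,0.01],0.099],[[-1.78,4.04,0.14],0.027],[[-1.67,4.09,0.14],0.027],[[-1.56,4.13,0.14],0.027]]
[[[-1.45,4.17,0.14],0.027],[[-1.33,4.21,0.14],0.027],[[-1.22,4.25,0.14],0.027],[[-1.11,4.28,0.14],0.027]]
```

View pics/w7.png

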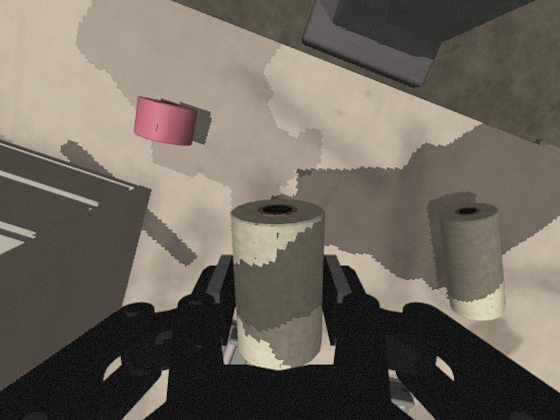

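View pics/s7.png

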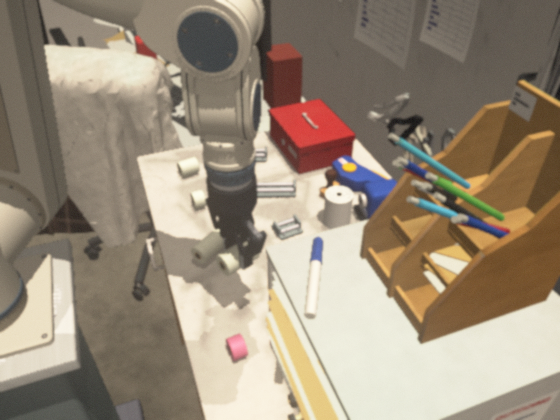

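Request:
play_rows:
  moves:
    - [[-1.2,3.8,0],0.1]
    - [[-0.8,3.9,0],0.1]
    - [[-0.4,4.0,0],0.1]
    - [[0,4.0,0],0.1]
    - [[0.4,4.0,0],0.1]
    - [[-1.8,4.0,0.1],0.025]
    - [[-1.7,4.1,0.1],0.025]
    - [[-1.6,4.1,0.1],0.025]

```text
time: 8.6
tcp_pos: [513.3, 165.8, 95.6]
ee_rot: [0.0, 0.129, 0.992, -0.0]
contact_force: [1.2, -1.2, -1.1]
opening: 38.7
```

```bash
python3 -c "
from h import *
plan([pl('long',70)])
"
```

```text
t 8.6 at [513.3 165.8  95.6] 2.884 F [ 1.2 -1.2 -1.1] open 38.7 j [ 0.16  0.3  -0.22  1.05 -0.    0.41]
[[[-1.31,4.1,0.64],0.021],[[-1.23,4.13,0.64],0.021],[[-1.14,4.15,0.64],0.021],[[-1.06,4.17,0.64],0.021]]
```

Request:
play_rows:
  moves:
    - [[-1.3,4.1,0.6],0.02]
    - [[-1.2,4.1,0.6],0.02]
    - [[-1.1,4.1,0.6],0.02]
    - [[-1.0,3.8,0.6],0.02]
    - [[0,0,0],0]

```text
time: 9.22
tcp_pos: [604.8, 314.2, 66.0]
ee_rot: [-0.002, 0.168, 0.986, -0.001]
contact_force: [-0.5, -0.4, -1.2]
opening: 38.7
```

```bash
python3 -c "
from h import *
plan([pl('long',30)],step=15)
grab('wrist','w8.png')
"
```

```text
t 9.22 at [604.8 314.2  66. ] 2.803 F [-0.5 -0.4 -1.2] open 38.7 j [ 0.36  0.55  0.11  1.13 -0.    0.69]
[[[-0.07,-0.09,1.2],0.001],[[-0.07,-0.09,1.2],0.001],[[-0.07,-0.09,1.2],0.001]]
```

View pics/w8.png

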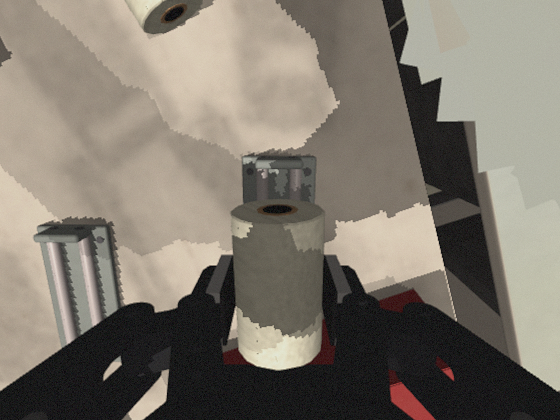

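```bash
cat >> h.py <<'E'
BL={'short':55,'medium':75,'long':95,'longest':115}
def wov(n,name):
    f=grab('wrist'); overlay(f,[box(*v,BL[k],50,0,8) for k,v in rests.items()]+[box(v[0],v[1],v[2],BL[k]-12,30,26,26) for k,v in rests.items()],100,120,340,250,2,name)
E
python3 -c "
from h import *
wov('long','w9.png')
"
```

View pics/w9.png

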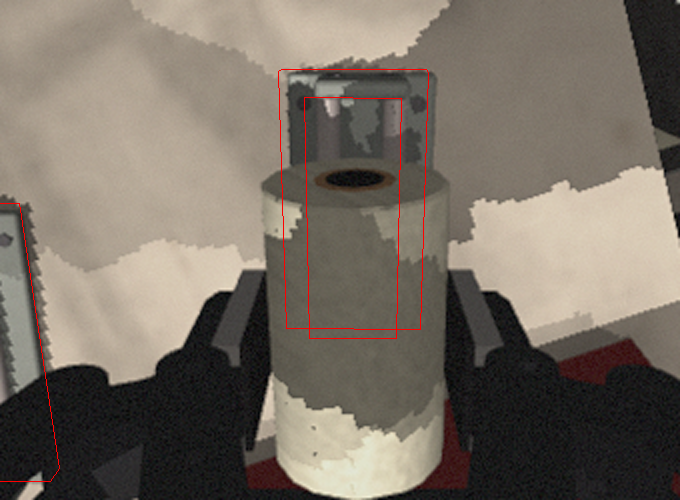

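Request:
play_rows:
  moves:
    - [[-0.1,0,1.5],0]
    - [[0,0,1.5],0]
    - [[0,0,1.2],0]
    - [[0,0,0.8],0]
    - [[0,0,0.6],0]
    - [[0,0,0],0]

```text
time: 10.07
tcp_pos: [603.6, 308.9, 7.5]
ee_rot: [-0.002, 0.17, 0.985, -0.002]
contact_force: [0.1, 0.2, -0.7]
opening: 38.1
```

```bash
sed -i "s/^rests={.*/rests={'long':(605.9,313,-.34),'longest':(612.4,154.7,-.335),'short':(599,15,.077),'medium':(596.6,-135,.012)}/" h.py; python3 -c "
from h import *
plan([pl('long',6)],step=15)
g=grab('side');crop(g,200,120,150,110,5,'s10.png')
grab('wrist','w10.png')
"
```

```text
t 10.07 at [603.6 308.9   7.5] 2.8 F [ 0.1  0.2 -0.7] open 38.1 j [ 0.35  0.59  0.02  1.01 -0.    0.69]
[[[-0.08,0.46,0.15],-0.002]]
```

View pics/s10.png

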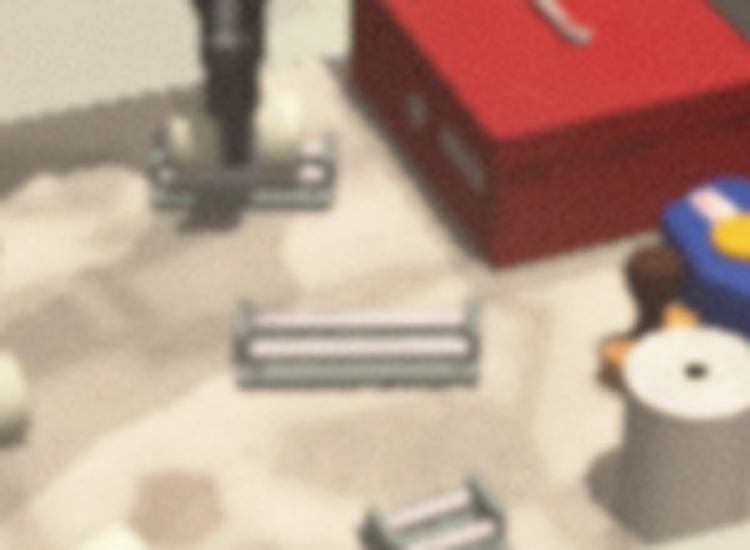

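View pics/w10.png

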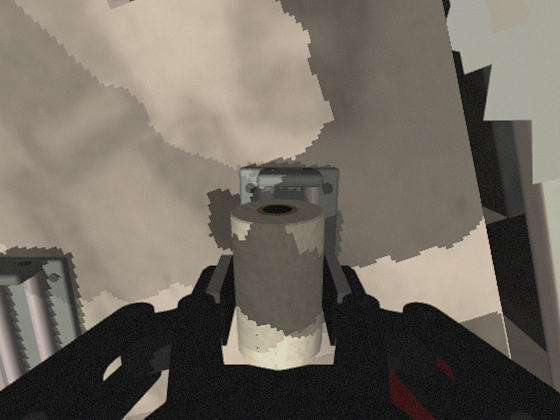

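Request:
play_rows:
  moves:
    - [[-0.1,0.5,0.0],0]
    - [[0,0,0],0]

```text
time: 10.42
tcp_pos: [607.0, 314.0, 8.7]
ee_rot: [-0.001, 0.17, 0.985, -0.001]
contact_force: [-0.2, 0.2, -1.1]
opening: 38.6
```

```bash
python3 -c "
from h import *
plan([pl('long',6)],step=15)
g=grab('side');crop(g,170,130,110,80,7,'s11.png')
wov('long','w11.png')
"
```

```text
t 10.43 at [607.  314.    8.7] 2.8 F [-0.2  0.2 -1.1] open 38.6 j [ 0.36  0.59  0.03  1.01 -0.    0.7 ]
[[[0.07,-0.13,0.27],-0.001]]
```

View pics/s11.png

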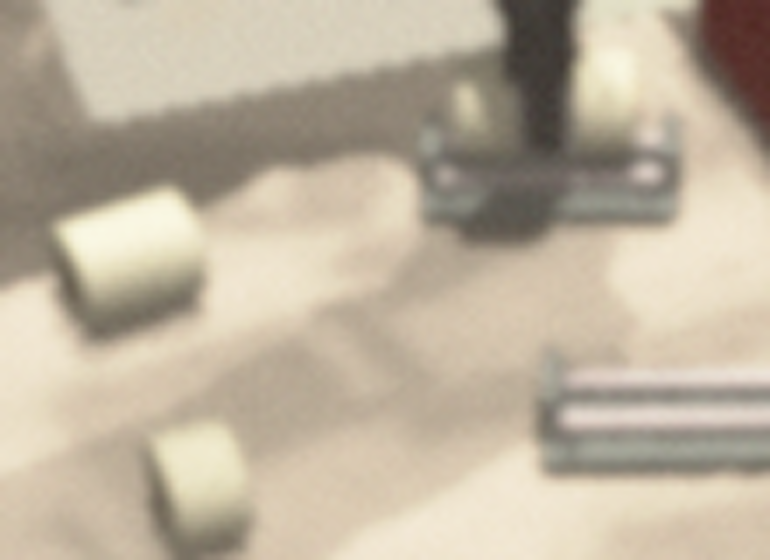

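View pics/w11.png

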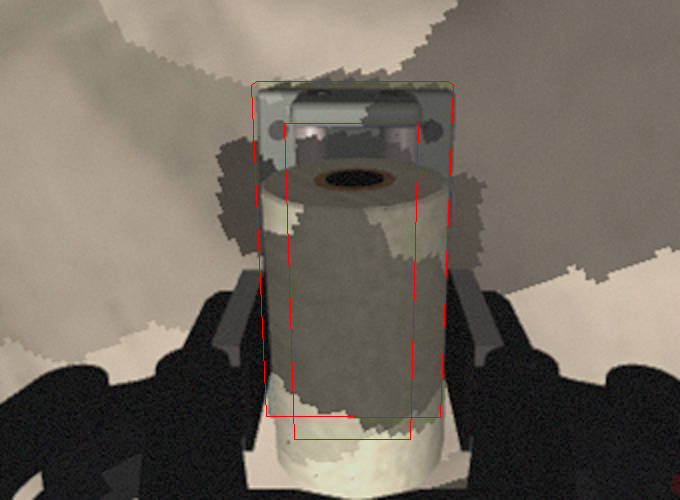

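Request:
play_rows:
  moves:
    - [[0,-0.05,0.3],0]
    - [[0,0,0],0]

```text
time: 10.78
tcp_pos: [606.6, 313.2, 5.6]
ee_rot: [-0.001, 0.17, 0.985, -0.001]
contact_force: [-0.2, -0.5, -1.0]
opening: 38.6
```

Request:
play_rows:
  moves:
    - [[0,0,0],0]
    - [[0,0,0],0]
    - [[0,0,0],0]
    - [[0,0,-1],0]
    - [[0,0,-2.5],0]
    - [[0,0,-4],0]
    - [[0,0,-3],0]
  fingers: 6.5

```text
time: 11.65
tcp_pos: [605.9, 312.9, 113.1]
ee_rot: [-0.003, 0.17, 0.985, -0.002]
contact_force: [1.0, 1.1, 0.6]
opening: 65.1
```

```bash
python3 -c "
from h import *
plan([(540,230,90,2.9),(470,60,90,.639+np.pi),pk('longest',80)])
g=grab('side');crop(g,170,130,110,80,7,'s12.png')
wov('long','w12.png')
"
```

```text
t 11.65 at [605.9 312.9 113.1] 2.8 F [1.  1.1 0.6] open 65.1 j [ 0.35  0.53  0.19  1.24 -0.    0.7 ]
[[[1.14,-3.34,0.77],-0.033],[[1.25,-3.3,0.77],-0.033],[[1.36,-3.26,0.77],-0.033],[[0.55,-3.64,-0.0],-0.176],[[1.17,-3.48,-0.0],-0.176],[[1.77,-3.22,-0.0],-0.176],[[2.3,-2.87,-0.0],-0.176],[[2.77,-2.42,-0.0],-0.176]]
[[[3.14,-0.88,0.5],-0.0],[[3.14,-0.88,0.5],-0.0]]
```

View pics/s12.png

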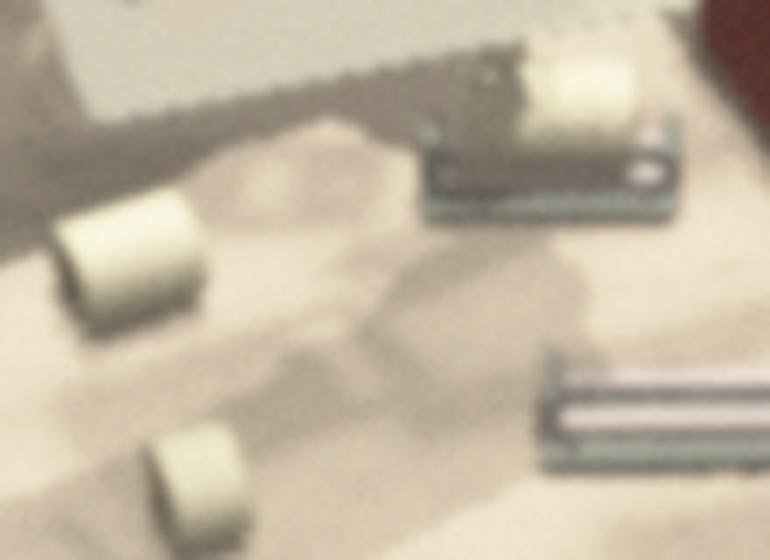

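View pics/w12.png

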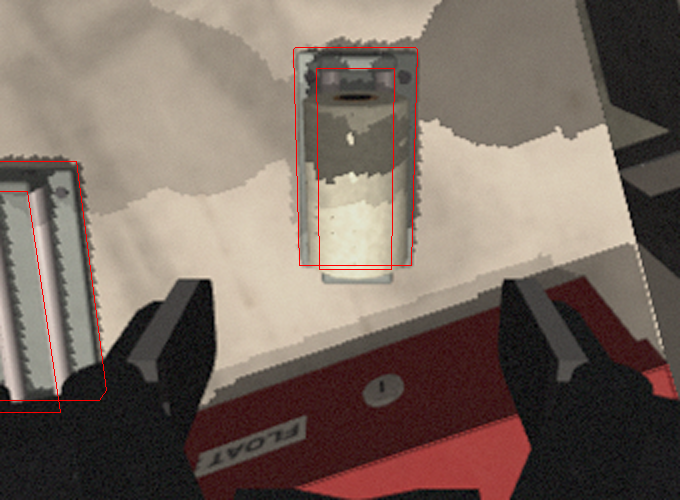

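Request:
play_rows:
  moves:
    - [[1.1,-3.3,0.8],-0.035]
    - [[1.2,-3.3,0.8],-0.035]
    - [[1.4,-3.3,0.8],-0.035]
    - [[0.5,-3.6,0],-0.175]
    - [[1.2,-3.5,0],-0.175]
    - [[1.8,-3.2,0],-0.175]
    - [[2.3,-2.9,0],-0.175]
    - [[2.8,-2.4,0],-0.175]

```text
time: 12.75
tcp_pos: [469.5, 53.7, 90.0]
ee_rot: [-0.001, -0.33, 0.944, -0.001]
contact_force: [0.1, -0.9, 0.6]
opening: 65.0
```

```bash
python3 -c "
from h import *
plan([pk('longest',50)])
"
```

```text
t 12.75 at [469.5  53.7  90. ] -2.469 F [ 0.1 -0.9  0.6] open 65.0 j [-0.06  0.2  -0.38  0.99 -0.   -0.74]
[[[2.95,-0.54,2.0],0.017],[[2.94,-0.59,2.0],0.017]]
```

Request:
play_rows:
  moves:
    - [[2.9,-0.5,1.5],0.015]
    - [[2.9,-0.5,1.5],0.015]
    - [[0,0,0],0]

```text
time: 13.12
tcp_pos: [427.6, 6.9, 59.5]
ee_rot: [-0.001, -0.315, 0.949, -0.001]
contact_force: [0.8, 0.8, -0.5]
opening: 64.8
```

```bash
python3 -c "
from h import *
plan([pk('longest',-8)],step=15)
f=grab('wrist'); overlay(f,[cyl(*rolls['longest'])],0,0,560,420,1,'w13.png')
"
```

```text
t 13.12 at [427.6   6.9  59.5] -2.5 F [ 0.8  0.8 -0.5] open 64.8 j [-0.18  0.16 -0.52  0.89 -0.   -0.82]
[[[-0.06,-0.01,1.35],0.001],[[-0.06,-0.01,1.35],0.001],[[-0.06,-0.01,1.35],0.001],[[-0.06,-0.01,1.35],0.001],[[-0.06,-0.01,1.35],0.001]]
```

View pics/w13.png

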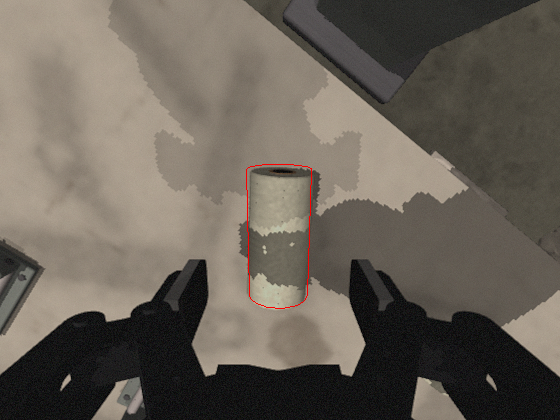

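Request:
play_rows:
  moves:
    - [[-0.1,0,1.5],0]
    - [[-0.1,0,1.5],0]
    - [[-0.1,0,1.4],0]
    - [[0,0,1.4],0]
    - [[0,0,0.9],0]
    - [[0,0,0],0]

```text
time: 13.92
tcp_pos: [437.6, 11.5, -6.2]
ee_rot: [0.003, -0.318, 0.948, -0.002]
contact_force: [-0.3, -0.9, 0.5]
opening: 65.0
```

```bash
python3 -c "
from h import *
plan([pk('longest',-9)],step=15)
"
```

```text
t 13.93 at [437.6  11.5  -6.2] -2.495 F [-0.3 -0.9  0.5] open 65.0 j [-0.17  0.25 -0.61  0.7  -0.   -0.81]
[[[0.79,0.21,0.28],0.008]]
```

Request:
play_rows:
  moves:
    - [[0.7,0.2,0.2],0]
    - [[0,0,0],0]

```text
time: 14.18
tcp_pos: [431.0, 8.9, -7.7]
ee_rot: [0.004, -0.318, 0.948, -0.003]
contact_force: [-0.0, -0.1, -1.1]
opening: 65.1
```

Request:
play_rows:
  moves:
    - [[0,0,0],0]
    - [[0,0,0],0]
    - [[0,0,0],0]
    - [[0,0,0],0]
  fingers: 3.4
  force: 40

```text
time: 14.68
tcp_pos: [431.4, 8.6, -6.7]
ee_rot: [0.005, -0.318, 0.948, -0.003]
contact_force: [-0.3, 0.9, -0.2]
opening: 38.6
```

```bash
python3 -c "
from h import *
plan([pk('longest',-9)],step=15)
f=grab('wrist','w14.png')
"
```

```text
t 14.68 at [431.4   8.6  -6.7] -2.495 F [-0.3  0.9 -0.2] open 38.6 j [-0.17  0.24 -0.63  0.69 -0.   -0.82]
[[[0.12,0.06,0.23],0.008]]
```

View pics/w14.png

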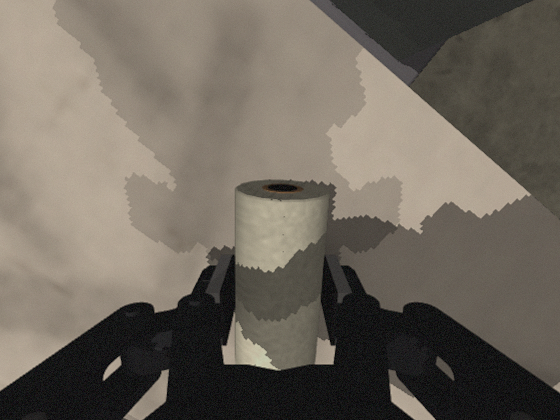

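Request:
play_rows:
  moves:
    - [[0,0,-1],0]
    - [[0,0,-2.5],0]
    - [[0,0,-4],0]
    - [[0,0,-2],0]

```text
time: 15.22
tcp_pos: [429.2, 9.1, 91.4]
ee_rot: [0.003, -0.318, 0.948, -0.002]
contact_force: [0.6, 0.1, -1.2]
opening: 38.3
```

```bash
python3 -c "
from h import *
plan([pl('longest',75)])
"
```

```text
t 15.22 at [429.2   9.1  91.4] -2.495 F [ 0.6  0.1 -1.2] open 38.3 j [-0.17  0.12 -0.47  0.97 -0.   -0.82]
[[[-3.9,0.1,0.27],0.164],[[-3.83,0.73,0.27],0.164],[[-3.66,1.35,0.27],0.164],[[-3.39,1.92,0.27],0.164],[[-3.03,2.45,0.27],0.164],[[-2.59,2.91,0.27],0.164]]
```

Request:
play_rows:
  moves:
    - [[-3.9,0.1,0.3],0.164]
    - [[-3.8,0.7,0.3],0.164]
    - [[-3.7,1.3,0.3],0.164]
    - [[-3.4,1.9,0.3],0.164]
    - [[-3.0,2.5,0.3],0.164]
    - [[-2.6,2.9,0.3],0.164]
    - [[0,0,0],0]

```text
time: 16.1
tcp_pos: [621.6, 156.1, 81.5]
ee_rot: [0.007, 0.185, 0.983, -0.0]
contact_force: [-0.2, 0.4, -2.2]
opening: 38.5
```

```bash
python3 -c "
from h import *
plan([pl('longest',30)],step=15)
wov(0,'w15.png')
"
```

```text
t 16.1 at [621.6 156.1  81.5] 2.77 F [-0.2  0.4 -2.2] open 38.5 j [ 0.12  0.46 -0.    1.09 -0.    0.49]
[[[0.2,-0.12,1.29],-0.009],[[0.2,-0.12,1.29],-0.009],[[0.2,-0.11,1.29],-0.009],[[0.21,-0.11,1.29],-0.009]]
```

View pics/w15.png

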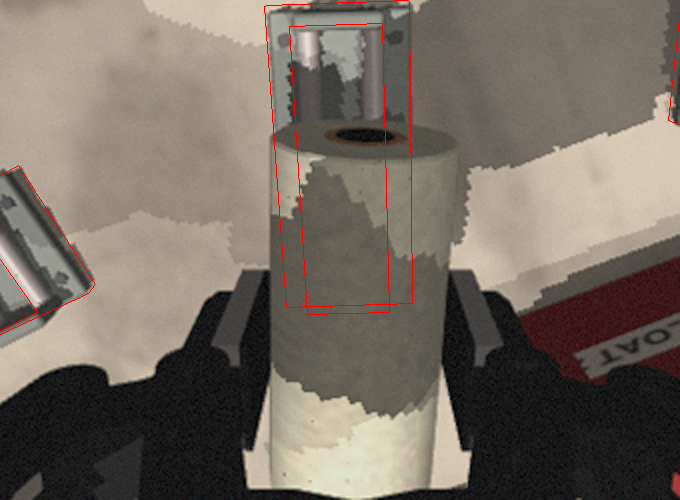

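Request:
play_rows:
  moves:
    - [[0.2,-0.1,1.3],-0.01]
    - [[0.2,-0.1,1.3],-0.01]
    - [[0.2,-0.1,1.3],-0.01]
    - [[0.2,-0.1,1.3],-0.01]
    - [[0,0,0.5],0]
    - [[0,0,0],0]

```text
time: 16.9
tcp_pos: [609.0, 152.2, 20.9]
ee_rot: [0.006, 0.162, 0.987, -0.001]
contact_force: [-0.3, 0.8, -0.5]
opening: 38.9
```

```bash
python3 -c "
from h import *
plan([pl('longest',8)],step=15)
"
```

```text
t 16.9 at [609.  152.2  20.9] 2.817 F [-0.3  0.8 -0.5] open 38.9 j [ 0.11  0.49 -0.12  0.94 -0.01  0.44]
[[[-0.24,0.35,1.29],0.01]]
```

Request:
play_rows:
  moves:
    - [[-0.2,0.3,0.3],0.01]
    - [[0,0,0.5],0]
    - [[0,0,0.3],0]
    - [[0,0,0],0]

```text
time: 17.4
tcp_pos: [613.1, 154.7, 10.0]
ee_rot: [0.007, 0.167, 0.986, -0.001]
contact_force: [0.4, 0.1, -1.3]
opening: 38.8
```

```bash
python3 -c "
from h import *
plan([pl('longest',7)],step=15)
wov(0,'w16.png')
g=grab('side');crop(g,200,130,110,80,7,'s16.png')
"
```

```text
t 17.4 at [613.1 154.7  10. ] 2.806 F [ 0.4  0.1 -1.3] open 38.8 j [ 0.12  0.51 -0.13  0.92 -0.01  0.45]
[[[0.07,-0.02,0.3],-0.001]]
```

View pics/w16.png

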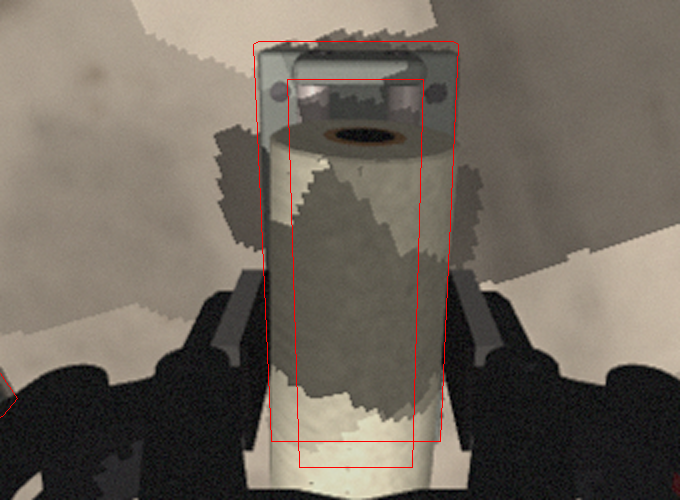

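View pics/s16.png

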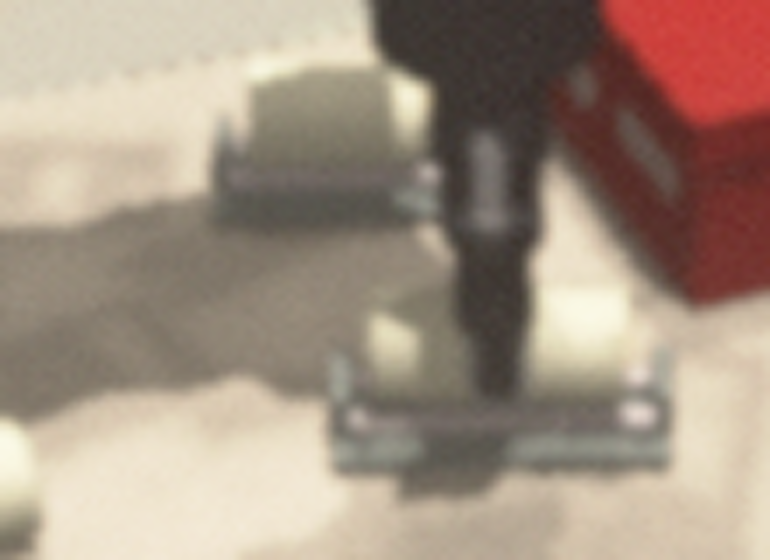

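Request:
play_rows:
  moves:
    - [[0.05,0,0.25],0]
    - [[0,0,0],0]

```text
time: 17.75
tcp_pos: [612.9, 154.8, 7.9]
ee_rot: [0.007, 0.167, 0.986, -0.001]
contact_force: [-0.7, -0.3, -0.7]
opening: 38.7
```

Request:
play_rows:
  moves:
    - [[0,0,0],0]
    - [[0,0,0],0]
    - [[0,0,0],0]
    - [[0,0,-1],0]
    - [[0,0,-2.5],0]
    - [[0,0,-4],0]
    - [[0,0,-2],0]
  fingers: 6.5

```text
time: 18.62
tcp_pos: [610.9, 155.1, 106.4]
ee_rot: [0.007, 0.167, 0.986, -0.001]
contact_force: [0.6, 0.4, -1.0]
opening: 64.8
```

```bash
python3 -c "
from h import *
plan([(540,160,90,3.0),pk('short',60)])
g=grab('side');crop(g,200,130,110,80,7,'s17.png')
"
```

```text
t 18.62 at [610.9 155.1 106.4] 2.806 F [ 0.6  0.4 -1. ] open 64.8 j [ 0.12  0.43  0.01  1.14 -0.01  0.45]
[[[3.43,-0.94,0.82],-0.097],[[3.5,-0.6,0.82],-0.097],[[3.41,-0.44,1.0],-0.07],[[3.43,-0.2,1.0],-0.07],[[3.44,0.04,1.0],-0.07]]
```

View pics/s17.png

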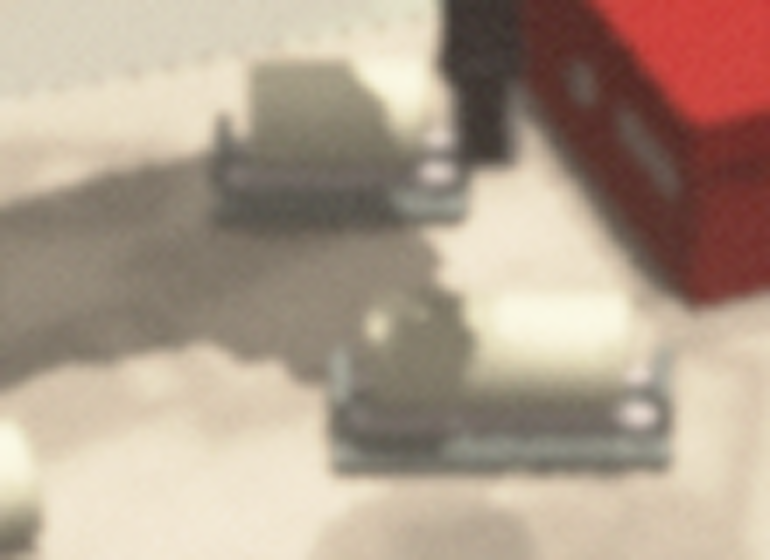

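Longest is lying on its rest. Next is the short roll.

Request:
play_rows:
  moves:
    - [[3.4,-0.9,0.6],-0.095]
    - [[3.5,-0.6,0.6],-0.095]
    - [[3.4,-0.4,1.0],-0.07]
    - [[3.4,-0.2,1.0],-0.07]
    - [[3.4,0,1.0],-0.07]
    - [[0,0,0],0]

```text
time: 19.42
tcp_pos: [435.0, 161.2, 63.9]
ee_rot: [0.01, -0.038, 0.999, -0.002]
contact_force: [0.7, -0.1, 0.7]
opening: 64.9
```

```bash
python3 -c "
from h import *
plan([pk('short',-8)],step=15)
f=grab('wrist'); overlay(f,[cyl(*rolls['short'])],0,0,560,420,1,'w18.png')
"
```

```text
t 19.43 at [435.  161.2  63.9] -3.065 F [ 0.7 -0.1  0.7] open 64.9 j [ 0.18  0.2  -0.46  0.89 -0.01  0.1 ]
[[[-0.04,0.0,1.44],0.002],[[-0.04,0.0,1.44],0.002],[[-0.04,0.0,1.44],0.002],[[-0.04,0.0,1.44],0.002],[[-0.04,0.0,1.44],0.002]]
```

View pics/w18.png

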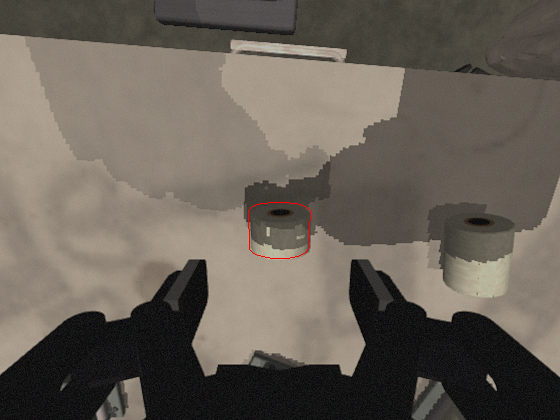

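Request:
play_rows:
  moves:
    - [[0,0,1.5],0]
    - [[0,0,1.5],0]
    - [[0,0,1.5],0]
    - [[0,0,1.4],0]
    - [[0,0,0.8],0]
    - [[0,0,0],0]

```text
time: 20.23
tcp_pos: [447.5, 161.8, -1.6]
ee_rot: [0.016, -0.035, 0.999, -0.001]
contact_force: [-0.5, -0.3, 0.2]
opening: 65.3
```

```bash
python3 -c "
from h import *
plan([pk('short',-9)],step=15)
f=grab('wrist'); overlay(f,[cyl(*rolls['short'])],0,0,560,420,1,'w19.png')
"
```

```text
t 20.23 at [447.5 161.8  -1.6] -3.071 F [-0.5 -0.3  0.2] open 65.3 j [ 0.17  0.29 -0.54  0.71 -0.01  0.1 ]
[[[1.06,0.05,0.74],0.003]]
```

View pics/w19.png

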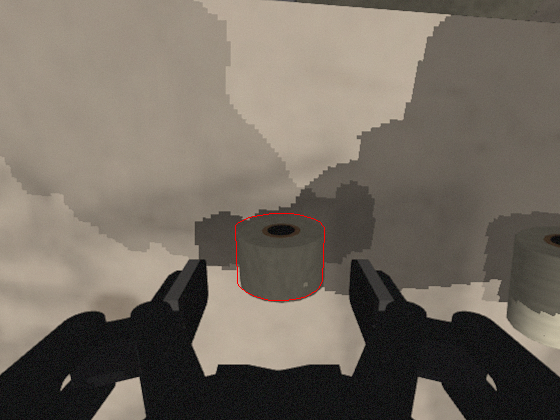

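Request:
play_rows:
  moves:
    - [[0.6,0,0.3],0]
    - [[0.4,0,0.3],0]
    - [[0,0,0],0]

```text
time: 20.65
tcp_pos: [437.8, 161.2, -7.0]
ee_rot: [0.017, -0.035, 0.999, -0.001]
contact_force: [-0.1, 1.2, 0.4]
opening: 65.1
```

```bash
python3 -c "
from h import *
plan([pk('short',-9)],step=15); print(bot.read_state()['ee_rot'].round(3))
"
```

```text
t 20.65 at [437.8 161.2  -7. ] -3.072 F [-0.1  1.2  0.4] open 65.1 j [ 0.18  0.28 -0.57  0.69 -0.01  0.11]
[[[0.08,0.04,0.2],0.003]]
[ 0.017 -0.035  0.999 -0.001]
```

Request:
play_rows:
  moves:
    - [[0.1,0,0],0]
    - [[0,0,0],0]
    - [[0,0,0],0]
    - [[0,0,0],0]
    - [[0,0,0],0]
  fingers: 3.4

```text
time: 21.28
tcp_pos: [437.0, 161.2, -6.6]
ee_rot: [0.017, -0.035, 0.999, -0.001]
contact_force: [-0.1, 0.0, -0.2]
opening: 38.6
```

```bash
python3 -c "
from h import *
plan([pk('short',-9)],step=15); print(bot.read_state()['ee_rot'].round(3))
grab('wrist','w20.png')
"
```

```text
t 21.27 at [437.  161.2  -6.6] -3.071 F [-0.1  0.  -0.2] open 38.6 j [ 0.18  0.28 -0.57  0.69 -0.01  0.11]
[[[0.01,0.03,0.24],0.003]]
[ 0.017 -0.035  0.999 -0.001]
```

View pics/w20.png

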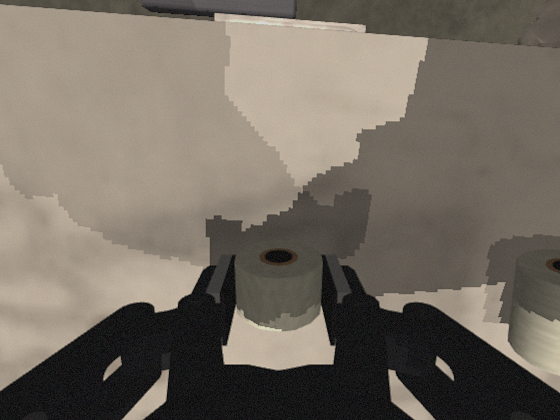

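Request:
play_rows:
  moves:
    - [[0,0,-1],0]
    - [[0,0,-2.5],0]
    - [[0,0,-3.5],0]
    - [[0,0,-1.5],0]
    - [[0,0,0],0]

```text
time: 21.95
tcp_pos: [433.9, 161.2, 83.1]
ee_rot: [0.017, -0.035, 0.999, -0.001]
contact_force: [-0.6, 0.3, 0.2]
opening: 38.7
```

```bash
python3 -c "
from h import *
plan([pl('short',75)],step=40); print(bot.read_state()['ee_rot'].round(3))
f=pickle=None
import pickle; f=pickle.load(open('top.pkl','rb')); print('till',onz(f,(293,133),80),'tin',onz(f,(355,139),28))
"
```

```text
t 21.95 at [433.9 161.2  83.1] -3.072 F [-0.6  0.3  0.2] open 38.7 j [ 0.18  0.17 -0.44  0.93 -0.01  0.11]
[[[-2.57,-2.62,0.13],-0.001],[[-2.57,-2.63,0.13],-0.001],[[-2.57,-2.63,0.13],-0.001],[[-2.56,-2.63,0.13],-0.001],[[-2.56,-2.64,0.13],-0.001],[[-2.56,-2.64,0.13],-0.001]]
[ 0.017 -0.035  0.999 -0.001]
till [ 7.10551057e+02 -1.25062171e-01  8.00000000e+01] tin [ 720.01092805 -138.7328783    28.        ]
```

Request:
play_rows:
  moves:
    - [[-2.6,-2.6,0.1],0]
    - [[-2.6,-2.6,0.1],0]
    - [[-2.6,-2.6,0.1],0]
    - [[-2.6,-2.6,0.1],0]
    - [[-2.5,-2.6,0.1],0]
    - [[-2.0,-2.2,0.1],0]
    - [[0,0,0],0]

```text
time: 22.82
tcp_pos: [595.9, 15.9, 77.9]
ee_rot: [0.015, -0.036, 0.999, -0.0]
contact_force: [0.0, 0.2, -0.4]
opening: 38.5
```

```bash
python3 -c "
from h import *
plan([pl('short',25)],step=10); print(bot.read_state()['ee_rot'].round(3))
wov(0,'w21.png')
"
```

```text
t 22.82 at [595.9  15.9  77.9] -3.07 F [ 0.   0.2 -0.4] open 38.5 j [-0.12  0.38 -0.14  1.01  0.   -0.19]
[[[-0.05,-0.02,0.88],-0.001],[[-0.05,-0.02,0.88],-0.001],[[-0.05,-0.02,0.88],-0.001],[[-0.05,-0.02,0.88],-0.001],[[-0.05,-0.02,0.88],-0.001],[[-0.05,-0.02,0.88],-0.001]]
[ 0.015 -0.036  0.999 -0.   ]
```

View pics/w21.png

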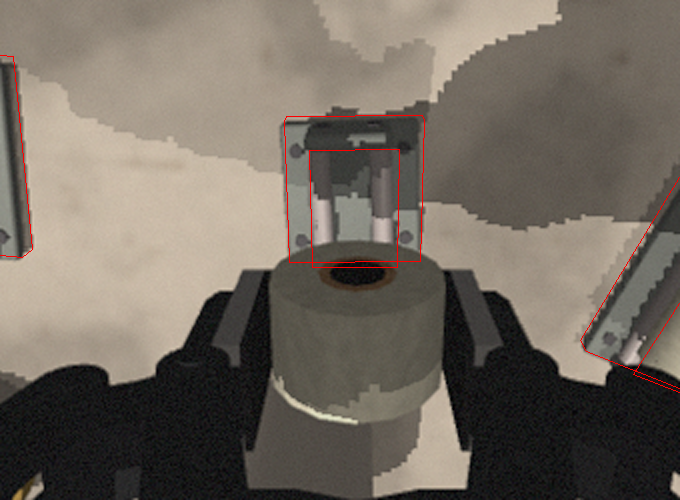

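Request:
play_rows:
  moves:
    - [[0,0,1.0],0]
    - [[0.1,0,1.0],0]
    - [[0.1,0,1.0],0]
    - [[0,0,1.0],0]
    - [[0,0,1.0],0]
    - [[0,0,0.5],0]
    - [[0,0,0],0]

```text
time: 23.75
tcp_pos: [591.7, 19.0, 18.0]
ee_rot: [0.013, -0.037, 0.999, 0.0]
contact_force: [0.3, -0.5, -0.1]
opening: 38.6
```

```bash
python3 -c "
from h import *
plan([pl('short',8)],step=10); print(bot.read_state()['ee_rot'].round(3))
"
```

```text
t 23.75 at [591.7  19.   18. ] -3.067 F [ 0.3 -0.5 -0.1] open 38.6 j [-0.11  0.43 -0.24  0.88  0.   -0.19]
[[[-0.35,-0.23,0.5],-0.001],[[-0.35,-0.23,0.5],-0.001]]
[ 0.013 -0.037  0.999  0.   ]
```

Request:
play_rows:
  moves:
    - [[-0.4,-0.2,0.2],0]
    - [[-0.3,-0.2,0.3],0]
    - [[0,0,0.2],0]
    - [[0,0,0],0]

```text
time: 24.25
tcp_pos: [600.5, 15.0, 11.4]
ee_rot: [0.014, -0.037, 0.999, 0.0]
contact_force: [0.3, -0.3, 0.3]
opening: 38.6
```

```bash
python3 -c "
from h import *
plan([pl('short',7)],step=10)
wov(0,'w22.png')
g=grab('side');crop(g,240,190,100,80,7,'s22.png')
"
```

```text
t 24.25 at [600.5  15.   11.4] -3.067 F [ 0.3 -0.3  0.3] open 38.6 j [-0.12  0.45 -0.23  0.87  0.   -0.19]
[[[0.15,0.01,0.44],-0.002]]
```

View pics/w22.png

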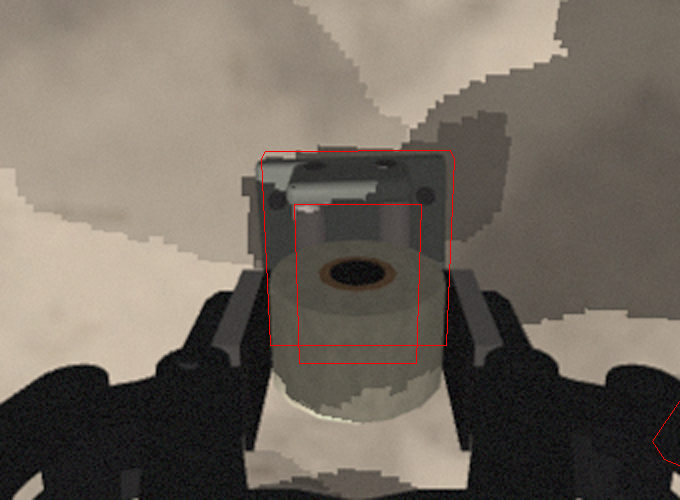

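View pics/s22.png

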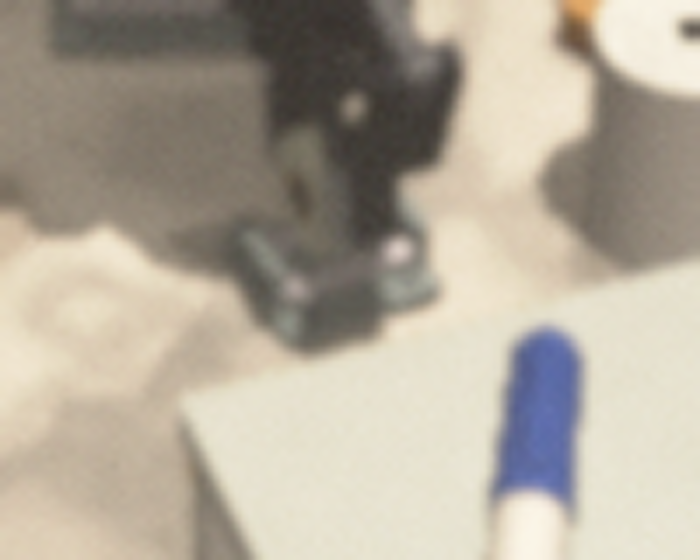

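Request:
play_rows:
  moves:
    - [[0.1,0,0.2],0]
    - [[0,0,0.2],0]
    - [[0,0,0],0]

```text
time: 24.72
tcp_pos: [599.7, 14.9, 7.9]
ee_rot: [0.014, -0.037, 0.999, -0.0]
contact_force: [-0.6, -0.5, 1.3]
opening: 38.5
```

Request:
play_rows:
  moves:
    - [[0,0,0],0]
    - [[0,0,0],0]
    - [[0,0,0],0]
  fingers: 6

```text
time: 25.1
tcp_pos: [599.6, 15.1, 7.8]
ee_rot: [0.014, -0.037, 0.999, 0.0]
contact_force: [0.0, -0.2, -0.3]
opening: 60.5
```

Request:
play_rows:
  moves:
    - [[0,0,-1],0]
    - [[0,0,-2.5],0]
    - [[0,0,-4],0]
    - [[0,0,-2],0]
    - [[0,0,0],0]

```text
time: 25.72
tcp_pos: [596.9, 15.0, 107.7]
ee_rot: [0.014, -0.037, 0.999, 0.0]
contact_force: [1.0, 0.7, 0.2]
opening: 60.1
```

```bash
python3 -c "
from h import *
plan([(500,180,90,3.2),pk('medium',70)],step=50); print(bot.read_state()['ee_rot'].round(3))
wov(0,'w23.png')
g=grab('side');crop(g,240,190,100,80,7,'s23.png')
"
```

```text
t 25.73 at [596.9  15.  107.7] -3.067 F [1.  0.7 0.2] open 60.1 j [-0.12  0.36 -0.09  1.09  0.   -0.19]
[[[2.11,4.29,0.44],0.004],[[2.12,4.29,0.44],0.004],[[2.14,4.28,0.44],0.004],[[2.16,4.27,0.44],0.004],[[1.68,3.91,0.67],-0.03],[[1.57,3.96,0.67],-0.03],[[1.45,4.01,0.67],-0.03]]
[ 0.014 -0.037  0.999  0.   ]
```

View pics/w23.png

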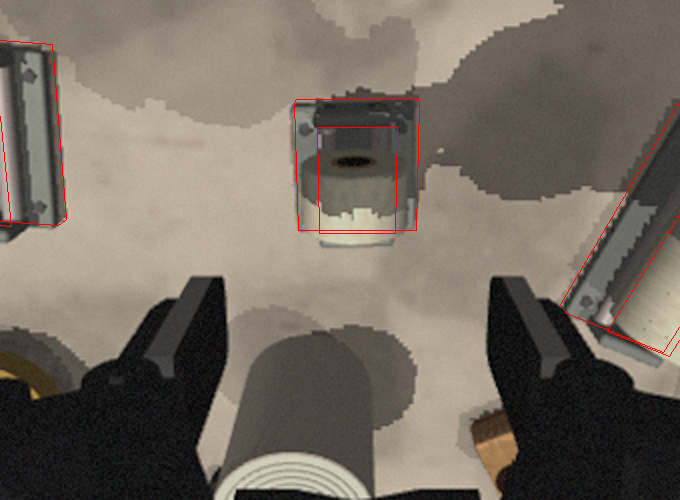

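View pics/s23.png

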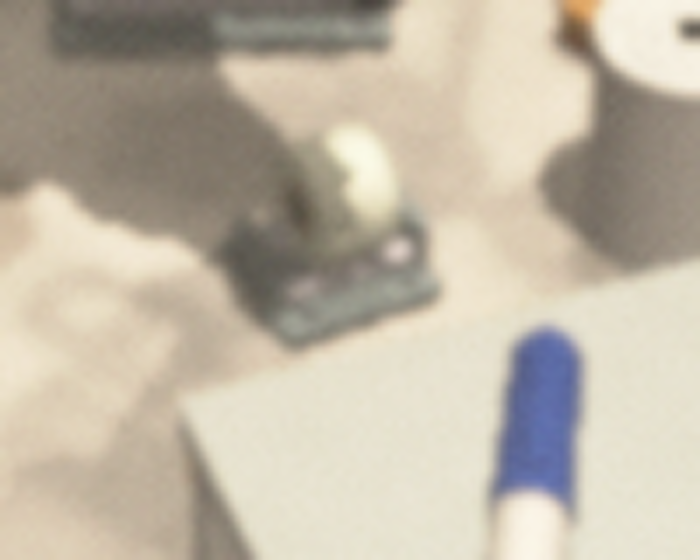

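Request:
play_rows:
  moves:
    - [[2.1,4.3,0.4],0]
    - [[2.1,4.3,0.4],0]
    - [[2.1,4.3,0.4],0]
    - [[2.1,4.3,0.4],0]
    - [[1.7,3.9,0.6],-0.03]
    - [[1.6,3.9,0.6],-0.03]
    - [[1.4,3.9,0.6],-0.03]
    - [[0,0,0],0]

```text
time: 26.82
tcp_pos: [431.9, 297.9, 57.3]
ee_rot: [0.006, -0.083, 0.997, -0.002]
contact_force: [-0.0, -0.5, -0.0]
opening: 60.1
```

```bash
python3 -c "
from h import *
plan([pk('medium',10)],step=10); print(bot.read_state()['ee_rot'].round(3))
f=grab('wrist'); overlay(f,[cyl(*rolls['medium'])],0,0,560,420,1,'w24.png')
"
```

```text
t 26.82 at [431.9 297.9  57.3] -2.976 F [-0.  -0.5 -0. ] open 60.1 j [ 0.45  0.3  -0.33  0.93 -0.01  0.28]
[[[-0.2,-0.11,0.95],0.003],[[-0.2,-0.11,0.95],0.003],[[-0.2,-0.11,0.95],0.003],[[-0.2,-0.1,0.95],0.003],[[-0.2,-0.1,0.95],0.003]]
[ 0.006 -0.083  0.997 -0.002]
```

View pics/w24.png

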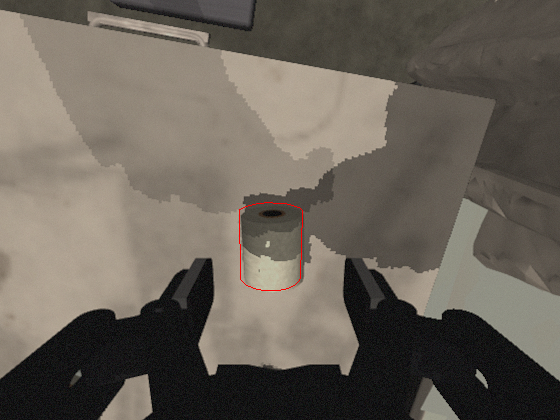

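Request:
play_rows:
  moves:
    - [[-0.2,-0.1,0.8],0]
    - [[-0.2,-0.1,0.8],0]
    - [[-0.2,-0.1,0.8],0]
    - [[-0.2,-0.1,0.8],0]
    - [[0,0,0],0]

```text
time: 27.5
tcp_pos: [443.4, 291.1, 22.0]
ee_rot: [0.005, -0.079, 0.997, -0.002]
contact_force: [-0.7, 0.2, -0.2]
opening: 60.1
```

```bash
python3 -c "
from h import *
plan([pk('medium',-8)],step=10); print(bot.read_state()['ee_rot'].round(3))
"
```

```text
t 27.5 at [443.4 291.1  22. ] -2.982 F [-0.7  0.2 -0.2] open 60.1 j [ 0.43  0.35 -0.36  0.85 -0.01  0.27]
[[[0.01,0.08,0.75],0.003],[[0.01,0.08,0.75],0.003],[[0.01,0.08,0.75],0.003],[[0.01,0.08,0.75],0.003]]
[ 0.005 -0.079  0.997 -0.002]
```

Request:
play_rows:
  moves:
    - [[0.1,0.3,0.6],0.01]
    - [[0,0.1,0.7],0]
    - [[0,0,0.7],0]
    - [[0,0,0.7],0]
    - [[0,0,0.2],0]
    - [[0,0,0],0]

```text
time: 28.25
tcp_pos: [442.0, 295.3, -8.9]
ee_rot: [0.005, -0.074, 0.997, -0.002]
contact_force: [-0.2, -0.1, 0.5]
opening: 60.2
```

```bash
python3 -c "
from h import *
plan([pk('medium',-8)],step=10); print(bot.read_state()['ee_rot'].round(3))
"
```

```text
t 28.25 at [442.  295.3  -8.9] -2.993 F [-0.2 -0.1  0.5] open 60.2 j [ 0.44  0.39 -0.4   0.78 -0.01  0.29]
[[[-0.06,-0.11,-0.09],0.001]]
[ 0.005 -0.074  0.997 -0.002]
```

Request:
play_rows:
  moves:
    - [[0,0,0],0]
    - [[0,0,0],0]
    - [[0,0,0],0]
    - [[0,0,0],0]
  fingers: 3.4

```text
time: 28.75
tcp_pos: [442.3, 295.4, -8.2]
ee_rot: [0.006, -0.074, 0.997, -0.002]
contact_force: [0.3, -0.9, -0.0]
opening: 38.6
```

Request:
play_rows:
  moves:
    - [[0,0,-1],0]
    - [[0,0,-2.5],0]
    - [[0,0,-4],0]
    - [[0,0,-2],0]
    - [[0,0,0],0]

```text
time: 29.38
tcp_pos: [441.1, 295.6, 91.6]
ee_rot: [0.006, -0.074, 0.997, -0.002]
contact_force: [-0.4, -0.3, -1.5]
opening: 38.7
```

```bash
python3 -c "
from h import *
plan([(470,100,90,3.2),(560,-80,90,.012+np.pi),pl('medium',75)],step=45); print(bot.read_state()['ee_rot'].round(3))
grab('wrist','w25.png')
"
```

```text
t 29.38 at [441.1 295.6  91.6] -2.993 F [-0.4 -0.3 -1.5] open 38.7 j [ 0.44  0.28 -0.26  1.02 -0.01  0.29]
[[[0.01,-3.96,0.03],0.018],[[-0.06,-3.95,0.03],0.018],[[-0.13,-3.95,0.03],0.018],[[-0.21,-3.95,0.03],0.018],[[-0.28,-3.95,0.03],0.018],[[-1.59,-3.7,-0.0],0.009],[[-1.62,-3.68,-0.0],0.009],[[-1.66,-3.67,-0.0],0.009]]
[[[-1.69,-3.65,-0.0],0.009],[[-1.72,-3.64,-0.0],0.009],[[-1.8,-2.77,0.75],-0.0],[[-1.8,-2.77,0.75],-0.0]]
[ 0.006 -0.074  0.997 -0.002]
```

View pics/w25.png

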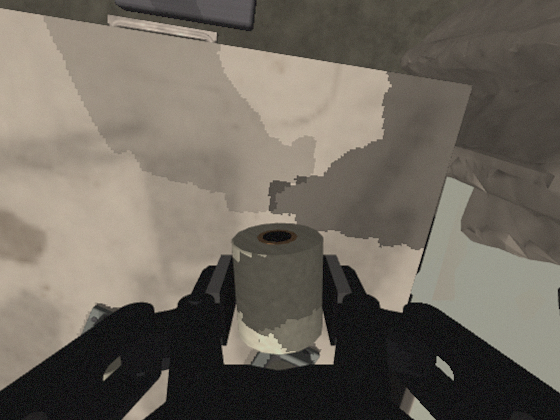

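Medium is held. Carrying it to its rest.

Request:
play_rows:
  moves:
    - [[0,-3.9,0],0.018]
    - [[-0.1,-3.9,0],0.018]
    - [[-0.1,-3.9,0],0.018]
    - [[-0.2,-3.9,0],0.018]
    - [[-0.3,-3.9,0],0.018]
    - [[-1.6,-3.7,0],0.01]
    - [[-1.6,-3.7,0],0.01]
    - [[-1.7,-3.7,0],0.01]

```text
time: 30.42
tcp_pos: [520.4, -13.3, 83.8]
ee_rot: [-0.001, -0.015, 1.0, -0.002]
contact_force: [0.3, 0.4, -1.3]
opening: 38.6
```

```bash
python3 -c "
from h import *
plan([pl('medium',75)],step=45); print(bot.read_state()['ee_rot'].round(3))
"
```

```text
t 30.43 at [520.4 -13.3  83.8] -3.112 F [ 0.3  0.4 -1.3] open 38.6 j [-0.18  0.28 -0.28  1.01 -0.   -0.21]
[[[-1.81,-3.1,0.22],0.004],[[-1.83,-3.09,0.22],0.004],[[-1.84,-3.08,0.22],0.004],[[-1.86,-3.07,0.22],0.004]]
[-0.001 -0.015  1.    -0.002]
```

Request:
play_rows:
  moves:
    - [[-1.8,-3.1,0.2],0.004]
    - [[-1.8,-3.1,0.2],0.004]
    - [[-1.8,-3.1,0.2],0.004]
    - [[-1.8,-3.0,0.2],0.004]
    - [[0,0,0],0]

```text
time: 31.05
tcp_pos: [595.0, -140.9, 68.4]
ee_rot: [-0.005, -0.005, 1.0, -0.0]
contact_force: [0.4, -0.6, -1.3]
opening: 38.8
```

```bash
python3 -c "
from h import *
plan([pl('medium',25)],step=10); print(bot.read_state()['ee_rot'].round(3))
wov(0,'w26.png')
"
```

```text
t 31.05 at [ 595.  -140.9   68.4] -3.132 F [ 0.4 -0.6 -1.3] open 38.8 j [-0.37  0.44 -0.08  1.06 -0.   -0.38]
[[[-0.03,0.12,0.87],-0.001],[[-0.03,0.12,0.87],-0.001],[[-0.03,0.12,0.87],-0.001],[[-0.03,0.12,0.87],-0.001],[[-0.03,0.12,0.87],-0.001]]
[-0.005 -0.005  1.    -0.   ]
```

View pics/w26.png

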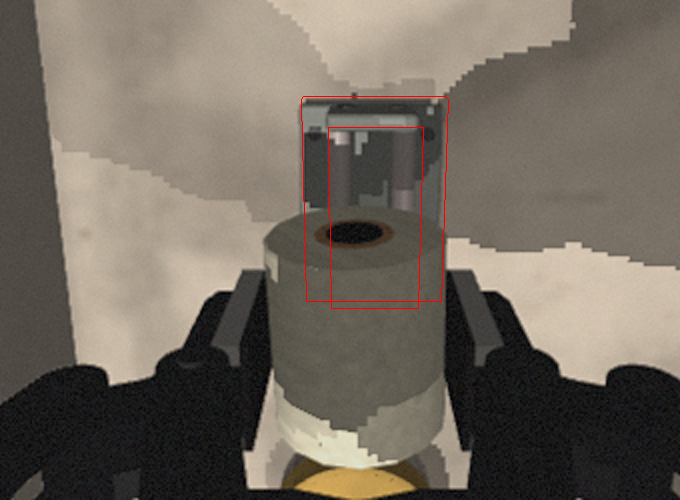

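Request:
play_rows:
  moves:
    - [[0,0.1,0.9],0]
    - [[0,0.1,0.9],0]
    - [[0,0.1,0.9],0]
    - [[0,0.1,0.9],0]
    - [[0,0.1,0.8],0]
    - [[0,0,0],0]

```text
time: 31.85
tcp_pos: [591.4, -131.0, 20.1]
ee_rot: [-0.007, -0.007, 1.0, 0.001]
contact_force: [-0.3, 0.2, -1.4]
opening: 39.0
```

```bash
python3 -c "
from h import *
plan([pl('medium',8)],step=10); print(bot.read_state()['ee_rot'].round(3))
"
```

```text
t 31.85 at [ 591.4 -131.    20.1] -3.128 F [-0.3  0.2 -1.4] open 39.0 j [-0.35  0.47 -0.16  0.95 -0.   -0.37]
[[[-0.26,-0.2,0.61],0.001],[[-0.26,-0.2,0.61],0.001]]
[-0.007 -0.007  1.     0.001]
```

Request:
play_rows:
  moves:
    - [[-0.3,-0.3,0.3],0]
    - [[-0.2,-0.2,0.4],0]
    - [[0,0,0.3],0]
    - [[0,0,0],0]

```text
time: 32.35
tcp_pos: [597.3, -136.8, 10.0]
ee_rot: [-0.006, -0.006, 1.0, 0.0]
contact_force: [-0.4, 0.1, -0.3]
opening: 38.4
```

```bash
python3 -c "
from h import *
plan([pl('medium',6)],step=10); print(bot.read_state()['ee_rot'].round(3))
wov(0,'w27.png')
"
```

```text
t 32.35 at [ 597.3 -136.8   10. ] -3.129 F [-0.4  0.1 -0.3] open 38.4 j [-0.36  0.49 -0.15  0.94 -0.   -0.37]
[[[0.07,0.19,0.4],0.001]]
[-0.006 -0.006  1.     0.   ]
```

View pics/w27.png

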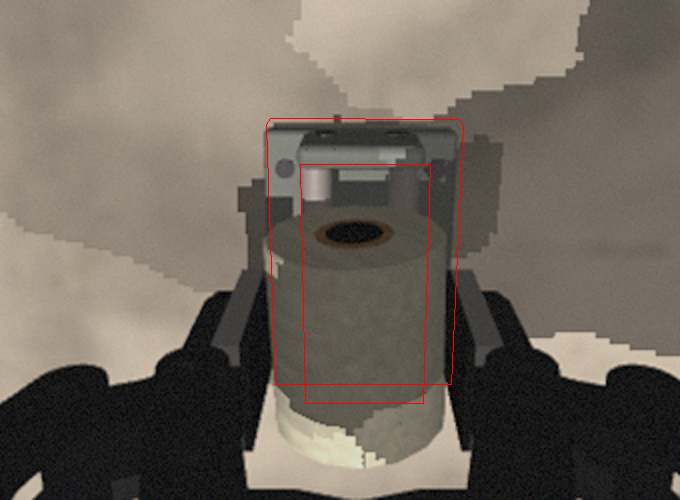

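Request:
play_rows:
  moves:
    - [[0,0.1,0.2],0]
    - [[0,0,0.15],0]
    - [[0,0,0],0]

```text
time: 32.78
tcp_pos: [597.5, -135.8, 6.8]
ee_rot: [-0.006, -0.006, 1.0, 0.0]
contact_force: [-1.2, -0.3, 0.1]
opening: 38.4
```

Request:
play_rows:
  moves:
    - [[0,0,0],0]
    - [[0,0,0],0]
    - [[0,0,0],0]
  fingers: 6

```text
time: 33.15
tcp_pos: [597.6, -135.8, 7.0]
ee_rot: [-0.006, -0.007, 1.0, 0.0]
contact_force: [0.3, 0.8, 0.5]
opening: 60.2
```

Request:
play_rows:
  moves:
    - [[0,0,-1],0]
    - [[0,0,-2.5],0]
    - [[0,0,-4],0]
    - [[0,0,-3],0]
    - [[3,2,-3],0]
    - [[4,2,-2],0]
    - [[4,2,0],0]
    - [[0,0,0],0]

```text
time: 34.15
tcp_pos: [486.0, -76.0, 173.1]
ee_rot: [-0.004, -0.006, 1.0, -0.0]
contact_force: [0.9, 0.3, -0.4]
opening: 60.1
```

```bash
python3 -c "
from h import *
plan([(450,-50,150,3.1)])
f=grab('top'); crop(f,130,130,260,160,3,'t28.png')
g=grab('side'); crop(g,170,130,190,140,4,'s28.png')
grab('wrist','w28.png')
"
```

```text
t 34.15 at [486.  -76.  173.1] -3.129 F [ 0.9  0.3 -0.4] open 60.1 j [-0.32  0.18 -0.18  1.22 -0.   -0.34]
[[[1.79,1.32,1.16],0.027],[[1.82,1.27,1.16],0.027]]
```

View pics/t28.png

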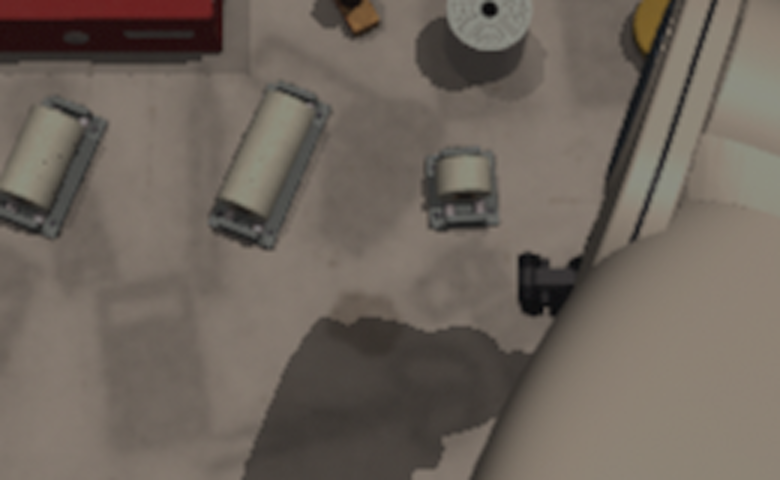

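View pics/s28.png

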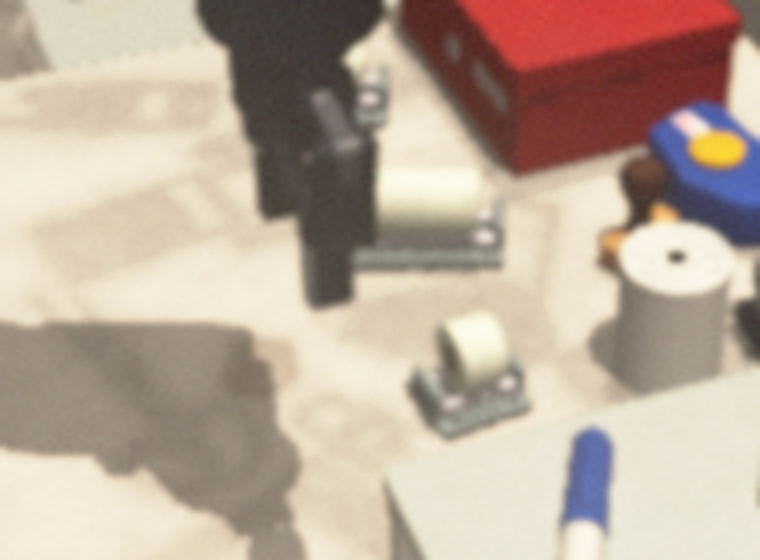

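View pics/w28.png

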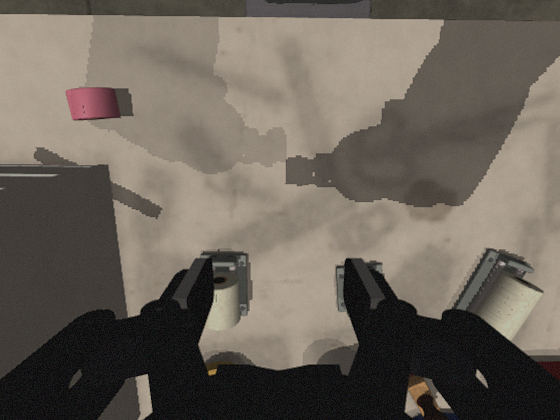

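Request:
play_rows:
  moves:
    - [[3,3,-1],0]
    - [[2,5,0],0]
    - [[0,5,0],0]
    - [[0,5,0],0]
    - [[0,5,0],0]
    - [[0,5,0],0]
    - [[0,4,0],0]
    - [[0,0,0],0]

```text
time: 35.3
tcp_pos: [443.7, 249.9, 179.7]
ee_rot: [-0.005, -0.003, 1.0, -0.001]
contact_force: [-0.3, -1.1, -0.2]
opening: 60.1
```

```bash
python3 -c "
from h import *
plan([(450,-50,150,3.1)])
L={'short':25,'medium':45,'long':65,'longest':85}
f=grab('top'); g=grab('side')
O=[cyl(*v,L[k],34) for k,v in rests.items()]
overlay(f,O,130,140,260,90,3,'t29.png'); overlay(f,[],270,140,110,90,7,'t29b.png')
overlay(g,O,170,130,190,140,4,'s29.png')
"
```

```text
t 35.3 at [443.7 249.9 179.7] -3.136 F [-0.3 -1.1 -0.2] open 60.1 j [ 0.35  0.21 -0.13  1.24  0.    0.34]
[[[-0.07,-4.28,0.42],0.007],[[-0.1,-4.28,0.42],0.007],[[-0.12,-4.28,0.42],0.007],[[-0.15,-4.28,0.42],0.007],[[-0.18,-4.28,0.42],0.007],[[-0.21,-4.28,0.42],0.007],[[-0.24,-4.28,0.42],0.007]]
```

View pics/t29.png

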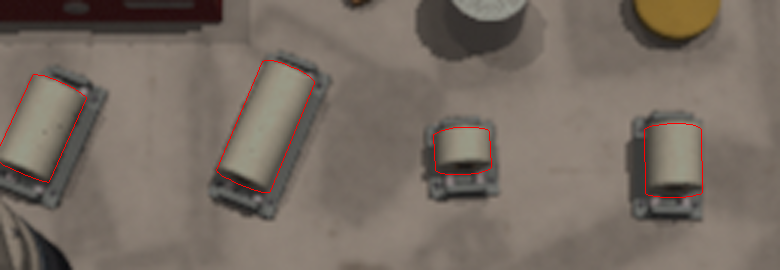

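View pics/t29b.png

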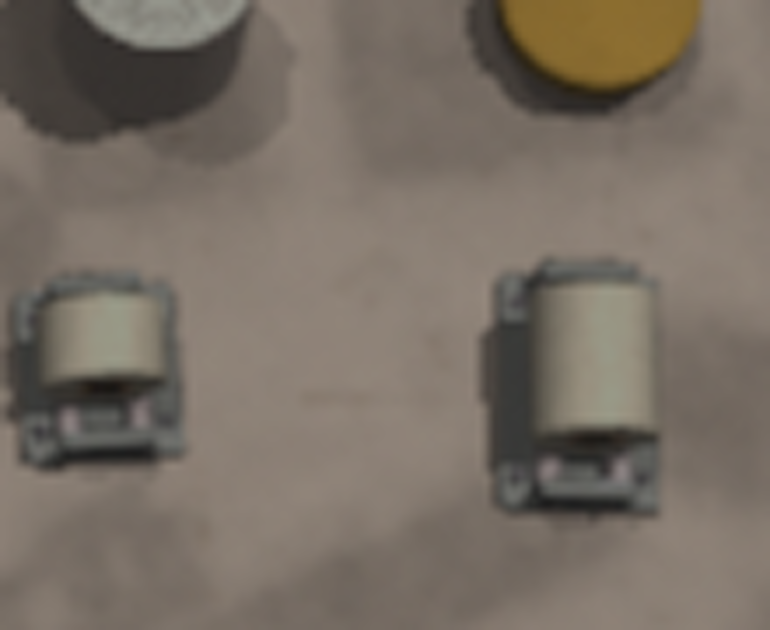

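View pics/s29.png

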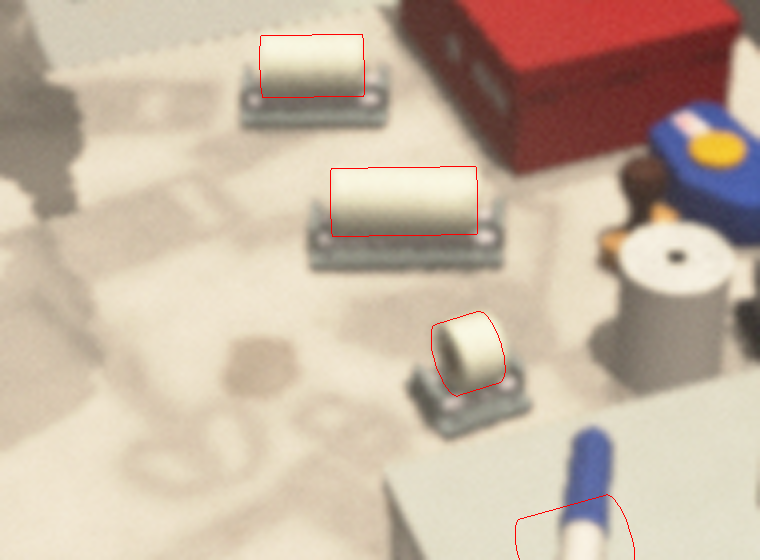

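```bash
python3 -c "
from workcell import bot
print(bot.hand_in())"
```

```text
the job is handed in; nothing more can be done
None
```

All four rolls are on their matching rests, released and lying still. I handed the job in at about 35 s of the 96 s allowed.

- **Final check:** in the top camera, models of all four rolls centred on their rests matched the picture to within 1–2 mm. The side camera confirmed this for short, long and longest. The sorter hides the medium rest from that camera, so medium was checked only from above and with the wrist camera after release.
- **Bystanders:** the till roll and the clip tin stand where they were. I never touched them or the pink roll. When I handed in, the gripper was empty, about 180 mm up and touching nothing.
- **Fingers shorter than stated:** the first grasp closed above the roll and missed. The fingertips turned out to be about 30 mm higher than the reported tool position implies. The pictures showed this, so I lowered all four grasps by about that much, and set each roll down by its measured offset in the grip.
- **Small drifts:** the tool tilted up to about 2° during the middle of the job, and descents drifted sideways by up to 12 mm. I corrected the drift before every close and release. The tilt had no visible effect on where the rolls ended up.

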